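Unpack the stack at the dry-bath station

TASK

A heating block, a carton, a petri dish and a vial stand piled on the bench: take the stack apart from the top, one piece at a time, and set each on its own place - the vial upright in the round metal cup, the dish in the middle of the round grey-topped stage, the carton flat inside the shallow steel tray, and the heating block flat down in the well of the dry bath, both lengthwise with their places. Do not tip the vial over, and leave the white jar and the small beaker where they stand.

Things in the scene. Friction and masses are not known exactly. Their poses are not given: they have to be found in the camera images.
- vial: Small round white glass vial with a black cap, standing on top of the stack; 27 mm diameter, 66 mm tall (cap: top 10 mm, 24 mm diameter), 20 g. Origin: centre of its underside; z up along its axis.
- dish: Closed clear petri dish lying on the carton, under the vial; 60 mm across by sight, but feels to the gripper like a solid disc 55 mm in diameter and 12 mm high (the vial stands at 12 mm height); 20 g. Origin: centre of its underside; z up.
- carton: Off-white carton of pipette tips lying crosswise on the heating block (about a quarter turn to it), under the dish; solid, 60 mm (its x) x 100 mm (its y) x 30 mm high, 80 g. Origin: centre of its underside; z up. Grasp across x.
- heat_block: Pale aluminium heating block with rows of round dark tube holes, the lowest of the stack, on the bench; solid, 68 mm (its x) x 116 mm (its y) x 21 mm high, 0.42 kg. Origin: centre of its underside; z up. Grasp across x.
- vial_cup: Fixed round aluminium cup on a dark round foot, open at the top; bore 44 mm in diameter, wall 5 mm, floor 6 mm and rim 26 mm above the bench, foot 72 mm in diameter and 5 mm high. The place of the vial. Origin: on its axis at bench height.
- dish_stage: Fixed round stage with a black foot (100 mm diameter) and a flat grey top, 84 mm in diameter, without a rim, 20 mm above the bench. The place of the dish. Origin: on its axis at bench height.
- tray: Fixed shallow rectangular steel tray, 88 mm (its x) x 130 mm (its y) outside, 84 x 126 mm inside, walls 2 mm thick and 10 mm high, floor 2 mm above the bench. The place of the carton, long side along the tray's y, either way round. Origin: centre of its underside at bench height; z up.
- dry_bath: Fixed low white dry-bath heater with an open rectangular well framed in aluminium and a control strip along its -x side; 140 mm (its x, from -82 to +58) x 164 mm (its y) overall. The well is 84 mm (x) x 132 mm (y), its dark floor 30 mm and its rim 36 mm above the bench (6 mm deep). The place of the heating block, long side along y, either way round. Origin: below the centre of the well at bench height; z up.
- jar: Bystander: white round plastic jar with a white screw cap, 60 mm diameter, 90 mm tall, behind the work. Origin: centre of its underside. Leave alone.
- beaker: Bystander: small clear beaker, 74 mm diameter, 87 mm tall, at the left of the work. Origin: centre of its underside. Leave alone.
There are look-alikes about, which are no part of the job. Leave any yellow look-alike of the vial_cup alone.

How it is judged:
By the outcome, as a careful person would: the job done as asked, in the order asked, and still so for the second after the job is handed in, with the robot touching nothing.
It also fails if it takes over 120 s, if anything falls off the work surface, if the arm or the gripper's body presses on something with over 40 N, if the wrist force passes 120 N, or if a joint passes its speed limit or range.

ROBOT

A 6-joint arm with a two-finger parallel gripper is mounted at the origin on a cart in front of the work surface, level with it; the furniture and walls round the work are solid. World frame = base frame: x ahead of the robot, y to its left, z up, the work surface at z = 0. Lengths are in mm, angles in rad, forces in N, time in s.
With the tool pointing down it reaches from about 300 to 825 mm from the base axis. Payload 5.4 kg.
Tool frame: the origin (TCP) lies midway between the tips of the shut fingers; the grasp point (between the pads) lies 19 mm behind it; z points along the fingers, x is the direction in which the jaws open and shut, and the axes are right-handed (so a half turn about z gives the same grasp; the last joint's range is limited). The gripper opens to 92 mm and grips with 3 to 60 N. Pads are 20 mm wide; open, the fingers measure 128 mm over their backs; the gripper's body (75 mm by 189 mm) begins 69 mm behind the grasp point.
Start: joints at [-1.548, 0.158, 1.597, -0, 1.386, -0.21], TCP at [132.631, -559.477, 214.601] pointing down, gripper open.
Joint ranges: [-2.91, 2.91], [-0.94, 2.29], [0.18, 2.7], [-1.29, 4.43], [0.17, 2.64], [-3, 3]. Speed limits (rad/s): [2.57, 2.57, 3.14, 3.14, 3.14, 3.14].

INTERFACE

Orientations are given as a rotation vector (axis times angle).
In Python, from station import env gives the robot as it stands. The module is installed in compiled form; this text tells all that it offers.
- The arm moves only by the tool move_arm, never from a script. Its argument "series" is a list that holds one entry, the list of rows, each a list of 7 numbers: the gripper command: -1 is shut, 1 is fully open, values between are in proportion, then the shift along the tool's x, y, z in m, then the turn, a rotation vector about the tool's x, y, z in degrees. In form: [[[fingers, x, y, z, rx, ry, rz], ...]]. A call has 1 to 10 rows; each row shifts and turns the pose as measured when the row begins, along the tool's axes as they then stand; what a row does not reach is not made up. A row lasts 1/12 s, in which the tool goes at most 41.7 mm and 7.16 degrees, less where a joint would pass 70% of its speed; a pose out of reach is approached as far as the arm can. A call with a gripper value outside its range is refused whole. The fingers move at their own pace and stop on an object; "force" is the grip in N (left out, the last holds). Time passes only in rows, so rows that do not move let the fingers close. It gives the time, the measured TCP pose, the force and the opening at its end, in the units of the state.
- env.read_state(): the state, without advancing time (a new reading comes with each control period).
- env.grab_frame(name): name is "scene" or "top"; returns a dict with "frame" (400x640x3 uint8, blue, green, red), "fx", "fy", "cx", "cy" (pixels), "extrinsics" (4x4, takes a point from world to camera coordinates). Camera axes: x right, y down, z forward; pixel columns grow to the right and rows downward; lengths in mm; the calibration is good to about 2 mm. A picture is of the moment at which its call begins. There is no depth.
- env.hand_in(): hands the job in, once; it reports no verdict.
Trained networks look in the newest picture that a camera, given by its name, has taken for a name from the list of things; names that differ only in an ending like _2 or _b are one class to them, and where a whole thing is asked for, a point or a joint stands for the part that bears it (a point fixed in the world has none). Each returns a list of dicts, best first, with "confidence" (0 to 1); they miss things now and then, are a little off and sometimes report something else, mostly with a low value. They report only what shows in the picture. A call takes as long as a camera call. They do not tell look-alikes from the thing itself.
- env.search_frame(label, camera): "xyz" ([x, y, z] in mm, in the coordinates of the camera as it stood for that picture, good to about 4 mm: the middle of the surface that is visible of it).
- env.regions_of(label, camera): "mask" (400x640 bool, what is visible of it).
The state is a dict: "time_s": time; "qpos": joint angles; "joint_velocities": joint speeds; "tau": joint torques, N m; "eef_pos": TCP position; "ee_rot": TCP orientation; "ft_force": force on the tool from outside, world axes, zero at the start; "torque": the same for the moment, N m; "gripper_width": finger opening in mm.
Only numpy, scipy, OpenCV 4.12 (cv2) and the standard library are available. Lean on these libraries where they do the work, as an engineer would, in place of code of your own. Each camera call takes 0.05 s, during which the arm holds its last target. There are 200 camera calls.

## Working session

There is one attempt and no reset: what is moved stays moved. The work goes in short steps, Python scripts to look and compute and a tool call to move; the robot and the scene stay as the last step left them, time stands still between calls to the robot, and variables do not carry over. Pictures are saved under pics/ and viewed, about 12 in all and at most 16, crops included, and the job is handed in when it is done.

Besides the shell and the picture viewer there is one more tool, called as name(argument=value, ...), one argument or row to a line, values as JSON. move_arm: Moves the arm, as the interface text tells. Its arguments: {"type":"object","properties":{"series":{"type":"array"},"force":{"type":"number"}},"required":["series"]}

```bash
mkdir -p pics
cat > h.py <<'E'
import numpy as np, cv2
from station import env
def grab(cam,fn=None):
    f=env.grab_frame(cam)
    if fn: cv2.imwrite('pics/'+fn,f['frame'])
    return f
def toworld(f,p):
    E=np.array(f['extrinsics']); return E[:3,:3].T@(np.array(p)-E[:3,3])
def proj(f,P):
    E=np.array(f['extrinsics']); c=E[:3,:3]@np.array(P,float)+E[:3,3]
    return np.array([f['fx']*c[0]/c[2]+f['cx'],f['fy']*c[1]/c[2]+f['cy']])
def onplane(f,uv,z):
    E=np.array(f['extrinsics']);R=E[:3,:3];C=-R.T@E[:3,3]
    d=R.T@np.array([(uv[0]-f['cx'])/f['fx'],(uv[1]-f['cy'])/f['fy'],1]); return C+d*(z-C[2])/d[2]
E
python3 - <<'E'
from h import *
for cam in ('scene','top'):
    f=grab(cam,cam+'0.png')
    E=np.array(f['extrinsics']);print(cam,f['fx'],f['cx'],f['cy'],(-E[:3,:3].T@E[:3,3]).round(),E[:3,:3].round(2).tolist())
    for n in 'vial dish carton heat_block vial_cup dish_stage tray dry_bath jar beaker'.split():
        for d in env.search_frame(n,cam)[:3]:
            w=toworld(f,d['xyz']); print(n,round(d['confidence'],2),w.round(),proj(f,w).round())
s=env.read_state();print(s)
E
```

```text
scene 443.6472269867445 321.930632968039 203.6691466078817 [123. 878. 942.] [[-0.91, -0.42, -0.01], [-0.28, 0.62, -0.73], [0.31, -0.66, -0.68]]
vial 0.71 [419. 204. 110.] [332. 245.]
vial 0.39 [456. 425.  49.] [277. 324.]
dish 0.48 [411. 206.  66.] [334. 258.]
carton 0.58 [398. 239.  53.] [334. 272.]
carton 0.32 [454. 427.  47.] [278. 326.]
heat_block 0.88 [386. 244.  22.] [337. 283.]
vial_cup 0.73 [ 346. -200.    8.] [404. 187.]
vial_cup 0.59 [462. -98.  10.] [359. 196.]
vial_cup 0.57 [352.  45.   9.] [376. 238.]
dish_stage 0.81 [ 498. -285.   20.] [369. 158.]
tray 0.93 [602. 309.   2.] [252. 278.]
dry_bath 0.64 [566.  68.  31.] [305. 216.]
jar 0.75 [714. 187.  66.] [238. 219.]
beaker 0.66 [455. 425.  51.] [278. 324.]
beaker 0.64 [ 496. -284.   22.] [370. 157.]
top 464.3259255146908 325.15805136653785 198.96139111911148 [ 286.   58. 1343.] [[0.06, -1.0, 0.0], [-0.98, -0.06, -0.2], [0.2, 0.01, -0.98]]
vial 0.69 [416. 192. 129.] [276. 242.]
dish 0.73 [411. 193.  65.] [277. 246.]
carton 0.96 [404. 209.  49.] [272. 249.]
heat_block 0.57 [389. 154.  23.] [292. 256.]
vial_cup 0.93 [ 465. 
[... 288 characters left out ...]
3 [453. 440.  33.] [193. 227.]
{'time_s': 1.1, 'qpos': array([-1.54810279e+00,  1.58391974e-01,  1.59699256e+00, -7.21793954e-06,
        1.38623626e+00, -2.10081192e-01]), 'joint_velocities': array([ 0.00081169,  0.00069647,  0.00176641,  0.00114649, -0.00014707,
        0.00046385]), 'tau': array([-8.10587608e-04, -3.85576737e+01, -3.22364688e+01,  7.01862434e-02,
        3.06799030e-02, -2.05563276e-05]), 'eef_pos': array([ 132.62713395, -559.47031938,  214.60938774]), 'ee_rot': array([-2.46436484e+00,  1.94843594e+00,  3.67821901e-05]), 'ft_force': array([-0.19984285,  0.31873305, -0.77047977]), 'torque': array([-0.01390983,  0.00347711, -0.02488147]), 'gripper_width': 91.69853608230716}
```

Run:
```python
import cv2
a=cv2.imread('pics/top0.png');b=cv2.imread('pics/scene0.png')
cv2.imwrite('pics/t0c.png',cv2.resize(a[120:340,170:490],None,fx=2.5,fy=2.5,interpolation=cv2.INTER_CUBIC))
cv2.imwrite('pics/s0c.png',cv2.resize(b[120:360,200:460],None,fx=2.5,fy=2.5,interpolation=cv2.INTER_CUBIC))
```

```text
(no output)
```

View pics/t0c.png

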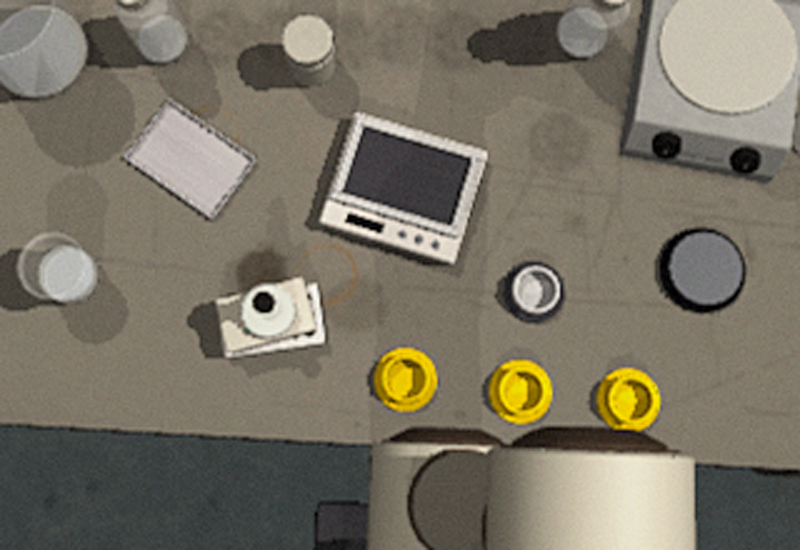

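View pics/s0c.png

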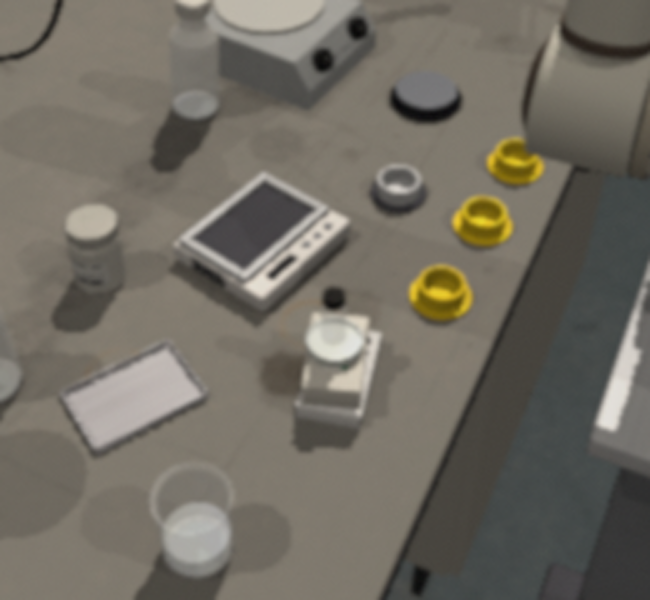

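Run:
```python
import cv2,numpy as np
a=cv2.imread('pics/top0.png');b=cv2.imread('pics/scene0.png')
k=dict(interpolation=cv2.INTER_CUBIC)
A=cv2.resize(a[222:272,245:312],(402*2//2*1,300),**k);B=cv2.resize(b[230:294,310:360],(390,500),**k)
o=np.zeros((500,800,3),np.uint8);o[:300,:402]=A;o[:,408:798]=B
o[305:495,:402]=cv2.resize(a[220:258,364:405],(402,190),**k)
cv2.imwrite('pics/z0.png',o)
```

```text
(no output)
```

View pics/z0.png

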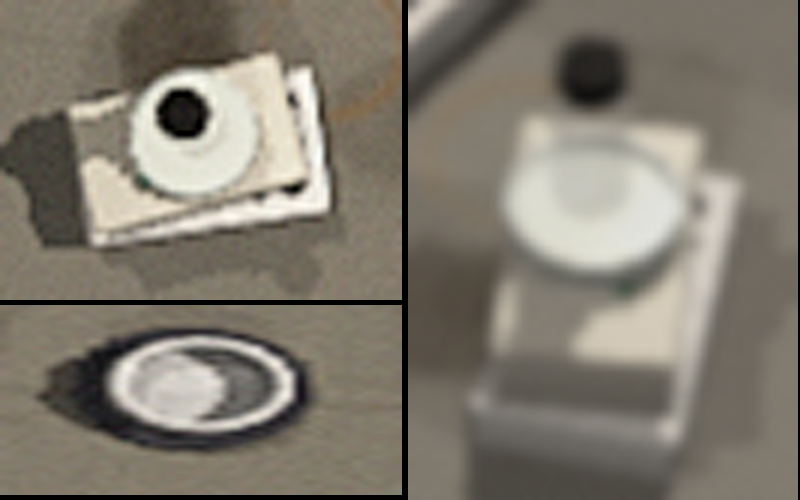

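Run:
```python
from h import *
for cam in ('top','scene'):
    f=grab(cam)
    for n,z in dict(carton=51,heat_block=21,tray=10,dry_bath=36,dish_stage=20,vial_cup=26,dish=63,vial=129).items():
        for d in env.regions_of(n,cam)[:1 if n!='vial_cup' else 3]:
            m=d['mask'].astype(np.uint8)
            c,_=cv2.findContours(m,0,2); c=max(c,key=cv2.contourArea)
            w=np.array([onplane(f,p[0],z)[:2] for p in c],np.float32)
            r=cv2.minAreaRect(w)
            print(cam,n,round(d['confidence'],2),m.sum(),np.round(r[0]),np.round(r[1]),round(r[2]), cv2.boxPoints(r).round().tolist())
```

```text
top carton 0.81 512 [413. 198.] [ 64. 106.] 18 [[366.0, 238.0], [399.0, 138.0], [460.0, 158.0], [427.0, 259.0]]
top heat_block 0.73 209 [398. 164.] [ 54. 106.] 50 [[340.0, 177.0], [421.0, 109.0], [456.0, 151.0], [375.0, 219.0]]
top tray 0.84 1313 [598. 306.] [133.  92.] 59 [[524.0, 273.0], [602.0, 226.0], [671.0, 339.0], [593.0, 387.0]]
top dry_bath 0.96 2756 [572.  52.] [165. 144.] 76 [[481.0, -10.0], [621.0, -46.0], [662.0, 114.0], [522.0, 150.0]]
top dish_stage 0.72 898 [ 497. -295.] [96. 96.] 3 [[447.0, -250.0], [452.0, -345.0], [548.0, -340.0], [542.0, -244.0]]
top vial_cup 0.94 481 [347. -90.] [66. 68.] 3 [[312.0, -58.0], [316.0, -126.0], [382.0, -122.0], [379.0, -55.0]]
top vial_cup 0.94 492 [ 346. -211.] [66. 67.] 1 [[313.0, -177.0], [313.0, -244.0], [380.0, -244.0], [379.0, -177.0]]
top vial_cup 0.8 477 [354.  41.] [67. 65.] 3 [[319.0, 71.0], [322.0, 7.0], [389.0, 10.0], [385.0, 75.0]]
top dish 0.85 285 [418. 194.] [58. 58.] 4 [[387.0, 221.0], [391.0, 163.0], [450.0, 167.0], [445.0, 225.0]]
top vial 0.4 96 [416. 189.] [32. 22.] 49 [[397.0, 185.0], [414.0, 170.0], [435.0, 194
[... 466 characters left out ...]
0, 172.0]]
scene dish_stage 0.95 441 [ 492. -283.] [104.  96.] 81 [[437.0, -327.0], [532.0, -341.0], [547.0, -238.0], [453.0, -224.0]]
scene vial_cup 0.92 427 [353.  55.] [67. 81.] 21 [[307.0, 81.0], [336.0, 5.0], [399.0, 30.0], [369.0, 105.0]]
scene vial_cup 0.91 325 [459. -87.] [65. 83.] 24 [[412.0, -63.0], [446.0, -138.0], [505.0, -111.0], [471.0, -36.0]]
scene vial_cup 0.71 290 [ 344. -196.] [63. 89.] 18 [[301.0, -164.0], [328.0, -248.0], [388.0, -229.0], [360.0, -144.0]]
scene dish 0.72 218 [433. 168.] [24. 80.] 24 [[406.0, 200.0], [438.0, 127.0], [460.0, 136.0], [428.0, 210.0]]
scene vial 0.73 220 [411. 219.] [22. 75.] 24 [[386.0, 248.0], [416.0, 180.0], [436.0, 189.0], [406.0, 257.0]]
```

```bash
python3 - <<'E'
from h import *
f=grab('top');g=grab('scene')
def W(uv,z,f=f): return onplane(f,uv,z)[:2].round(1)
print('cap',W((275.3,240.7),129),W((333.6,239.2),124,g))
print('dish',W((277.5,244),63))
print('cup',W((384.9,235.4),26)); print('stage',W((452,227.2),20))
def quad(n,P,z):
    w=np.array([W(p,z) for p in P]);e=np.roll(w,-1,0)-w
    print(n,w.tolist(),'c',w.mean(0),'len',np.hypot(*e.T).round(),'ang',np.degrees(np.arctan2(e[:,1],e[:,0])).round())
quad('carton',[(256.7,239.2),(290.8,230.7),(295.8,252.3),(260,261.2)],51)
quad('block',[(296.7,233.2),(300,257.3),(260.5,262.8)],21)
t=lambda x,y:(170+x/2.5,120+y/2.5)
quad('well',[t(374,127),t(478,160),t(455,226),t(345,190)],30)
quad('bath',[t(357,112),t(488,150),t(456,264),t(319,224)],34)
quad('tray',[t(168,100),t(257,158),t(213,218),t(122,156)],10)
E
cat >> h.py <<'E'
def go(x,y,z,yaw=None):
    """tool-frame shift (mm) and turn (deg) left to a tool-down pose"""
    from scipy.spatial.transform import Rotation as Ro
    s=env.read_state();R=Ro.from_rotvec(s['ee_rot']).as_matrix()
    d=np.array([x,y,z])-s['eef_pos'];cy=np.degrees(np.arctan2(R[1,0],R[0,0]))
    if yaw is None: yaw=cy
    a=np.radians(yaw);T=np.array([[np.cos(a),np.sin(a),0],[np.sin(a),-np.cos(a),0],[0,0,-1]]).T
    T=np.array([[np.cos(a),np.sin(a),0],[np.sin(a),-np.cos(a),0],[0,0,-1.]])
    print('pos',s['eef_pos'].round(1),'yaw',round(cy,1),'turn',np.degrees(Ro.from_matrix(R.T@T).as_rotvec()).round(1),
      'shift after turn',(T.T@d).round(1),'n',round(np.linalg.norm(d)/40,1),'w',s['gripper_width'].round(1),'F',s['ft_force'].round(1),'t',s['time_s'],'q',s['qpos'].round(2))
E
python3 -c "
from h import *
go(400,-300,215,-76.7);go(416,192,215,-76.7)"
```

```text
cap [418.5 193.3] [418.2 195.3]
dish [416.9 193.9]
cup [ 462.5 -106. ]
stage [ 497.9 -298.8]
carton [[428.2, 254.1], [457.4, 160.8], [398.0, 142.7], [368.0, 239.7]] c [412.9   199.325] len [ 98.  62. 102.  62.] ang [ -73. -163.  107.   13.]
block [[455.2, 145.8], [387.2, 131.8], [365.5, 242.2]] c [402.63333333 173.26666667] len [ 69. 113. 132.] ang [-168.  101.  -47.]
well [[641.0, 90.9], [608.2, -32.1], [528.8, -8.9], [563.8, 120.0]] c [585.45   42.475] len [127.  83. 134.  83.] ang [-105.  164.   75.  -21.]
bath [[656.8, 111.8], [619.8, -43.0], [484.2, -11.8], [521.5, 147.0]] c [570.575  51.   ] len [159. 139. 163. 140.] ang [-103.  167.   77.  -15.]
tray [[665.6, 338.7], [600.7, 227.1], [525.9, 272.7], [594.1, 386.4]] c [596.575 306.225] len [129.  88. 133.  86.] ang [-120.  149.   59.  -34.]Traceback (most recent call last):
  File "<string>", line 3, in <module>
    go(400,-300,215,-76.7);go(416,192,215,-76.7)
    ~~^^^^^^^^^^^^^^^^^^^^
  File "h.py", line 24, in go
    'shift after turn',(T.T@d).round(1),'n',round(np.linalg.norm(d)/40,1),'w',s['gripper_width'].round(1),'F',s['ft_force'].round(1),'t',s['time_s'],'q',s['qpos'].round(2))
                                                                              ^^^^^^^^^^^^^^^^^^^^^^^^
AttributeError: 'float' object has no attribute 'round'
```

```bash
sed -i "s/s\['gripper_width'\].round(1)/round(s['gripper_width'],1)/" h.py; python3 -c "
from h import *
go(400,-300,215,-76.7)"
```

```text
pos [ 132.6 -559.5  214.6] yaw -76.7 turn [0. 0. 0.] shift after turn [-191.  -319.9   -0.4] n 9.3 w 91.8 F [ 0.  -0.9  0.4] t 2.1 q [-1.55  0.16  1.6  -0.    1.39 -0.21]
```

move_arm(
  series=[
    [[1,-0.0191,-0.032,0,0,0,0],[1,-0.0191,-0.032,0,0,0,0],[1,-0.0191,-0.032,0,0,0,0],[1,-0.0191,-0.032,0,0,0,0],[1,-0.0191,-0.032,0,0,0,0],[1,-0.0191,-0.032,0,0,0,0],[1,-0.0191,-0.032,0,0,0,0],[1,-0.0191,-0.032,0,0,0,0],[1,-0.0191,-0.032,0,0,0,0],[1,-0.0191,-0.032,0,0,0,0]],
  ],
)

```text
time_s: 2.93
eef_pos: [406.2, -295.1, 214.5]
ee_rot: [2.447, -1.963, 0.006]
ft_force: [0.5, -0.2, -0.6]
gripper_width: 92.0
```

```bash
python3 -c "
from h import *
go(418,194,215)"
```

```text
pos [ 406.2 -295.1  214.5] yaw -77.5 turn [ 0.  -0.3 -0. ] shift after turn [-474.9 -117.6   -0.5] n 12.2 w 92.0 F [ 0.5 -0.2 -0.6] t 2.9333 q [-0.87 -0.04  1.8  -0.    1.37  0.49]
```

move_arm(
  series=[
    [[1,-0.038,-0.0094,0,0,0,0],[1,-0.038,-0.0094,0,0,0,0],[1,-0.038,-0.0094,0,0,0,0],[1,-0.038,-0.0094,0,0,0,0],[1,-0.038,-0.0094,0,0,0,0],[1,-0.038,-0.0094,0,0,0,0],[1,-0.038,-0.0094,0,0,0,0],[1,-0.038,-0.0094,0,0,0,0],[1,-0.038,-0.0094,0,0,0,0],[1,-0.038,-0.0094,0,0,0,0]],
  ],
)

```text
time_s: 3.77
eef_pos: [417.4, 113.2, 213.5]
ee_rot: [-2.449, 1.968, -0.017]
ft_force: [1.1, 0.4, 0.2]
gripper_width: 91.9
```

```bash
python3 -c "
from h import *
go(418,194,160)"
```

```text
pos [417.4 113.2 213.5] yaw -77.6 turn [-0.4 -0.5  0. ] shift after turn [-78.8 -18.   53.5] n 2.4 w 91.9 F [1.1 0.4 0.2] t 3.7667 q [-0.01 -0.23  1.98 -0.01  1.39  1.34]
```

move_arm(
  series=[
    [[1,-0.0263,-0.006,0,0,0,0],[1,-0.0263,-0.006,0,0,0,0],[1,-0.0263,-0.006,0.02,0,0,0],[1,0,0,0.033,-0.4,-0.5,0],[1,0,0,0,0,0,0]],
  ],
)

```text
time_s: 4.18
eef_pos: [418.0, 206.5, 161.7]
ee_rot: [-2.454, 1.948, -0.005]
ft_force: [-1.4, 0.4, -1.4]
gripper_width: 91.9
```

```bash
python3 -c "
from h import *
g=grab('scene','a1.png'); f=grab('top')
go(418,194,89)
cv2.imwrite('pics/a1c.png',cv2.resize(g['frame'][150:310,260:410],None,fx=3.6,fy=3.6,interpolation=2))"
```

```text
pos [421.4 206.2 167. ] yaw -77.0 turn [-1.   0.1 -0. ] shift after turn [11.1  6.  78. ] n 2.0 w 91.4 F [-0.2 -0.1  1.2] t 4.2833 q [ 0.19 -0.09  1.95  0.    1.27  1.54]
```

View pics/a1c.png

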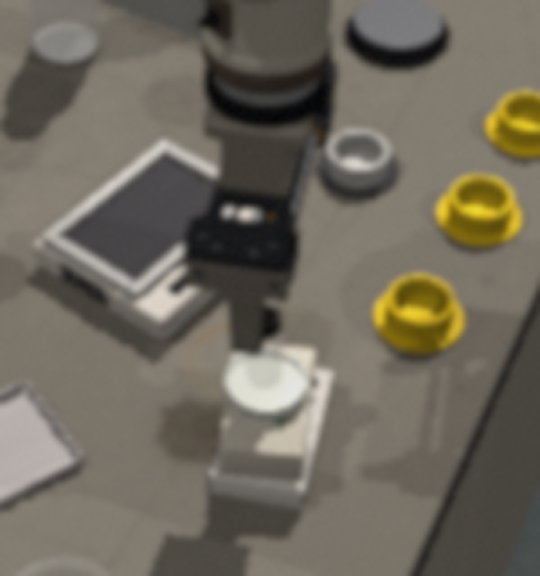

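move_arm(
  series=[
    [[1,0.011,0.006,0,-1,0,0],[1,0,0,0,0,0,0],[1,0,0,0,0,0,0]],
  ],
)

```text
time_s: 4.53
eef_pos: [420.5, 191.6, 171.7]
ee_rot: [-2.453, 1.957, -0.003]
ft_force: [-0.5, 0.5, 0.1]
gripper_width: 91.8
```

```bash
python3 -c "
from h import *
go(418,194,89)"
```

```text
pos [420.5 191.6 171.7] yaw -77.2 turn [-0.3  0.  -0. ] shift after turn [-2.9  1.9 82.7] n 2.1 w 91.8 F [-0.5  0.5  0.1] t 4.5333 q [ 0.16 -0.11  1.96  0.    1.29  1.51]
```

move_arm(
  series=[
    [[1,-0.003,0.002,0.02,0,0,0],[1,0,0,0.02,0,0,0],[1,0,0,0.02,0,0,0],[1,0,0,0.012,0,0,0],[1,0,0,0.005,0,0,0],[1,0,0,0,0,0,0],[1,0,0,0,0,0,0]],
  ],
)

```text
time_s: 5.12
eef_pos: [427.1, 190.5, 102.1]
ee_rot: [-2.432, 1.96, -0.024]
ft_force: [0.2, 0.1, 0.1]
gripper_width: 92.0
```

```bash
python3 -c "
from h import *
go(418,194,89)"
```

```text
pos [427.1 190.5 102.1] yaw -77.7 turn [-1.3 -0.   0. ] shift after turn [-5.3  8.1 13.1] n 0.4 w 92.0 F [0.2 0.1 0.1] t 5.1167 q [ 0.16 -0.02  2.02  0.    1.12  1.52]
```

move_arm(
  series=[
    [[1,-0.005,0.008,0.006,-1.3,0,0],[1,0,0,0.003,0,0,0],[1,0,0,0,0,0,0],[1,0,0,0,0,0,0]],
  ],
)

```text
time_s: 5.45
eef_pos: [420.0, 194.2, 95.5]
ee_rot: [-2.443, 1.971, -0.005]
ft_force: [0.0, 0.9, -0.4]
gripper_width: 92.1
```

```bash
python3 -c "
from h import *
go(418,194,89)"
```

```text
pos [420.  194.2  95.5] yaw -77.8 turn [-0.2 -0.1  0. ] shift after turn [-0.3  1.9  6.5] n 0.2 w 92.1 F [ 0.   0.9 -0.4] t 5.45 q [ 0.17 -0.01  2.02 -0.    1.12  1.53]
```

move_arm(
  series=[
    [[1,0,0.002,0.007,0,0,0],[0.3,0,0,0,0,0,0],[-0.2,0,0,0,0,0,0],[-0.35,0,0,0,0,0,0],[-0.6,0,0,0,0,0,0],[-1,0,0,0,0,0,0],[-1,0,0,0,0,0,0],[-1,0,0,0,0,0,0],[-1,0,0,0,0,0,0]],
  ],
  force=12,
)

```text
time_s: 6.2
eef_pos: [418.5, 194.0, 88.6]
ee_rot: [-2.442, 1.97, -0.007]
ft_force: [0.5, 0.6, 0.0]
gripper_width: 40.6
```

```bash
python3 -c "
from h import *
go(418,194,180)"
```

```text
pos [418.5 194.   88.6] yaw -77.8 turn [-0.3 -0.1  0. ] shift after turn [ -0.1   0.4 -91.4] n 2.3 w 40.6 F [0.5 0.6 0. ] t 6.2 q [ 0.17 -0.    2.03 -0.    1.11  1.53]
```

move_arm(
  series=[
    [[-1,0,0,0,0,0,0],[-1,0,0,0,0,0,0],[-1,0,0,0,0,0,0],[-1,0,0,0,0,0,0],[-1,0,0,0,0,0,0]],
  ],
)

```text
time_s: 6.62
eef_pos: [418.6, 193.9, 88.6]
ee_rot: [-2.442, 1.97, -0.007]
ft_force: [-0.3, 0.0, -0.5]
gripper_width: 26.1
```

move_arm(
  series=[
    [[-1,0,0,-0.008,0,0,0],[-1,0,0,-0.015,0,0,0],[-1,0,0,-0.02,0,0,0],[-1,0,0,-0.025,0,0,0],[-1,0,0,-0.015,0,0,0],[-1,0,0,0,0,0,0]],
  ],
)

```text
time_s: 7.12
eef_pos: [416.4, 193.7, 175.9]
ee_rot: [-2.445, 1.972, -0.003]
ft_force: [-0.1, 0.0, 0.0]
gripper_width: 26.1
```

```bash
python3 -c "
from h import *
go(463,-105,150)"
```

```text
pos [416.4 193.7 175.9] yaw -77.8 turn [-0.1 -0.1  0. ] shift after turn [301.7  17.7  25.9] n 7.6 w 26.1 F [-0.1  0.   0. ] t 7.1167 q [ 0.17 -0.12  1.96 -0.    1.3   1.53]
```

move_arm(
  series=[
    [[-1,0.02,0.001,0,0,0,0],[-1,0.034,0.002,0,0,0,0],[-1,0.036,0.002,0,0,0,0],[-1,0.036,0.002,0,0,0,0],[-1,0.036,0.002,0,0,0,0],[-1,0.036,0.002,0,0,0,0],[-1,0.036,0.002,0,0,0,0],[-1,0.034,0.002,0,0,0,0],[-1,0.016,0.001,0,0,0,0],[-1,0,0,0,0,0,0]],
  ],
)

```text
time_s: 7.95
eef_pos: [461.7, -98.1, 173.4]
ee_rot: [-2.448, 1.963, -0.004]
ft_force: [0.4, 1.0, 0.5]
gripper_width: 26.5
```

```bash
python3 -c "
from h import *
go(463,-105,100)"
```

```text
pos [461.7 -98.1 173.4] yaw -77.4 turn [-0.3  0.  -0. ] shift after turn [ 7.   0.3 73.4] n 1.8 w 26.5 F [0.4 1.  0.5] t 7.95 q [-0.47 -0.08  1.93  0.    1.29  0.88]
```

move_arm(
  series=[
    [[-1,0.007,0,0.02,0,0,0],[-1,0,0,0.025,0,0,0],[-1,0,0,0.025,0,0,0],[-1,0,0,0.015,0,0,0],[-1,0,0,0,0,0,0],[-1,0,0,0,0,0,0]],
  ],
)

```text
time_s: 8.45
eef_pos: [462.8, -102.7, 83.9]
ee_rot: [-2.445, 1.964, -0.001]
ft_force: [-0.2, 0.3, 0.1]
gripper_width: 26.4
```

```bash
python3 -c "
from h import *
go(463,-105,60)
g=grab('scene'); f=grab('top')
k=dict(fx=5,fy=5,interpolation=2)
a=cv2.resize(g['frame'][140:240,310:388],None,**k);b=cv2.resize(f['frame'][190:290,345:425],None,**k)
cv2.imwrite('pics/b1.png',np.hstack([a,b]))
go(463,-105,60)"
```

```text
pos [ 462.8 -102.7   83.9] yaw -77.5 turn [-0.2  0.2 -0. ] shift after turn [ 2.3  0.3 23.9] n 0.6 w 26.4 F [-0.2  0.3  0.1] t 8.45 q [-0.48  0.04  2.    0.01  1.1   0.87]
pos [ 463.4 -103.1   84.9] yaw -77.5 turn [-0.3  0.1 -0. ] shift after turn [ 1.8  0.8 24.9] n 0.6 w 26.1 F [-0.3  0.2 -0.8] t 8.55 q [-0.48  0.04  2.    0.01  1.1   0.87]
```

View pics/b1.png

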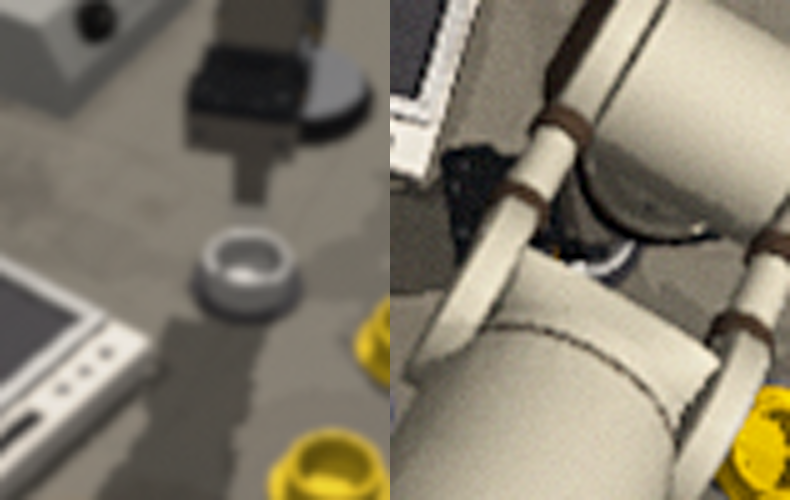

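```bash
python3 -c "
from h import *
g=grab('scene')
for z in (150,103,84,58): 
  p=proj(g,(463,-103,z)); print(z,p.round(),((p-[310,140])*5).round())
print('cup ctr at rim px 250,262 crop ->',onplane(g,(310+248/5,140+250/5),26))
for d in env.search_frame('vial','scene'):
    w=toworld(g,d['xyz']);print(d['confidence'],w.round(),proj(g,w).round())
"
```

```text
150 [361. 159.] [256.  97.]
103 [360. 172.] [252. 160.]
84 [360. 177.] [250. 184.]
58 [360. 183.] [248. 217.]
cup ctr at rim px 250,262 crop -> [ 463.75418156 -109.07580004   26.        ]
0.53 [463. -97.  73.] [359. 181.]
```

```bash
python3 -c "
from h import *
g=grab('scene')
c=g['frame'][160:208,335:385]
c=cv2.normalize(c,None,0,255,cv2.NORM_MINMAX)
cv2.imwrite('pics/b2.png',cv2.resize(c,None,fx=10,fy=10,interpolation=2))
"
```

```text
(no output)
```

View pics/b2.png

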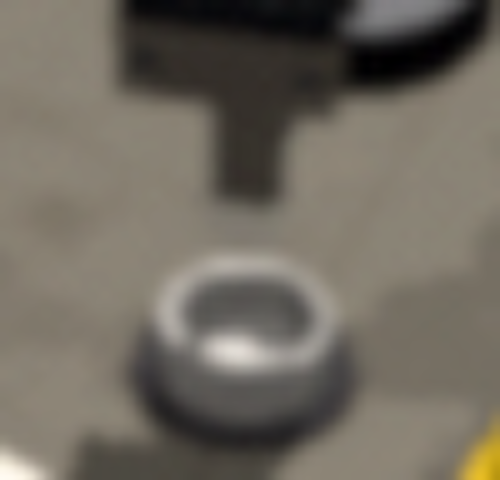

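move_arm(
  series=[
    [[-1,0.003,0.001,0.012,0,0,0],[-1,0,0,0.014,0,0,0],[-1,0,0,0,0,0,0],[-1,0,0,0,0,0,0]],
  ],
)

```text
time_s: 9.03
eef_pos: [468.2, -108.8, 64.2]
ee_rot: [-2.443, 1.962, -0.023]
ft_force: [0.2, 0.4, -0.4]
gripper_width: 26.5
```

```bash
python3 -c "
from h import *
go(463,-106,33)"
```

```text
pos [ 468.2 -108.8   64.2] yaw -77.5 turn [-0.9 -0.4  0. ] shift after turn [-3.9  4.4 31.2] n 0.8 w 26.5 F [ 0.2  0.4 -0.4] t 9.0333 q [-0.48  0.08  2.    0.01  1.04  0.87]
```

move_arm(
  series=[
    [[-1,-0.004,0.004,0,-0.9,-0.4,0],[-1,0,0,0.008,0,0,0],[-1,0,0,0,0,0,0],[-1,0,0,0,0,0,0]],
  ],
)

```text
time_s: 9.37
eef_pos: [464.9, -106.3, 58.5]
ee_rot: [2.45, -1.967, 0.004]
ft_force: [0.2, -1.3, 0.1]
gripper_width: 26.1
```

```bash
python3 -c "
from h import *
go(463,-106,33)"
```

```text
pos [ 464.9 -106.3   58.5] yaw -77.5 turn [-0.1 -0.1  0. ] shift after turn [-0.7  1.8 25.5] n 0.6 w 26.1 F [ 0.2 -1.3  0.1] t 9.3667 q [-0.48  0.09  2.   -0.    1.04  0.87]
```

Vial underside ≈ 33 mm, just above the rim; descend in small steps with x drift compensation.

move_arm(
  series=[
    [[-1,-0.0005,0.002,0.005,0,0,0],[-1,0,0.001,0.005,0,0,0],[-1,0,0.001,0.005,0,0,0],[-1,0,0.0005,0.003,0,0,0],[-1,0,0,0,0,0,0],[-1,0,0,0,0,0,0]],
  ],
)

```text
time_s: 9.87
eef_pos: [459.7, -106.8, 38.5]
ee_rot: [2.449, -1.967, 0.004]
ft_force: [-0.2, -0.9, -0.3]
gripper_width: 26.5
```

```bash
python3 -c "
from h import *
go(463,-106,33)"
```

```text
pos [ 459.7 -106.8   38.5] yaw -77.5 turn [-0.1 -0.1  0. ] shift after turn [-0.  -3.4  5.5] n 0.2 w 26.5 F [-0.2 -0.9 -0.3] t 9.8667 q [-0.48  0.12  2.03 -0.    1.    0.87]
```

move_arm(
  series=[
    [[-1,0,-0.003,0.003,0,0,0],[-1,0,0,0.002,0,0,0],[-1,0,0,0.001,0,0,0],[-1,0,0,0,0,0,0],[-1,0,0,0,0,0,0]],
  ],
)

```text
time_s: 10.28
eef_pos: [463.3, -106.2, 32.0]
ee_rot: [2.45, -1.967, 0.004]
ft_force: [0.9, -1.0, -0.7]
gripper_width: 26.6
```

```bash
python3 -c "
from h import *
go(463,-106,32.5)"
```

```text
pos [ 463.3 -106.2   32. ] yaw -77.5 turn [-0.1 -0.1  0. ] shift after turn [-0.2  0.2 -0.5] n 0.0 w 26.6 F [ 0.9 -1.  -0.7] t 10.2833 q [-0.48  0.14  2.02 -0.    0.98  0.87]
```

move_arm(
  series=[
    [[-0.35,0,0,0,0,0,0],[-0.2,0,0,0,0,0,0],[0,0,0,0,0,0,0],[0.2,0,0,0,0,0,0],[0.2,0,0,0,0,0,0],[0.2,0,0,0,0,0,0],[0.2,0,0,-0.01,0,0,0],[0.2,0,0,-0.03,0,0,0],[1,0,0,-0.04,0,0,0],[1,0,0,-0.04,0,0,0]],
  ],
)

```text
time_s: 11.12
eef_pos: [456.3, -102.7, 148.8]
ee_rot: [2.446, -1.965, -0.026]
ft_force: [-0.0, -0.9, 0.3]
gripper_width: 66.1
```

```bash
python3 -c "
from h import *
go(417,194,170)"
```

```text
pos [ 456.3 -102.7  148.8] yaw -77.6 turn [0.8 0.6 0. ] shift after turn [-298.2  -25.5  -21.2] n 7.5 w 66.1 F [-0.  -0.9  0.3] t 11.1167 q [-0.48 -0.05  1.95 -0.    1.26  0.87]
```

move_arm(
  series=[
    [[1,-0.035,-0.003,-0.015,0,0,0],[1,-0.037,-0.003,-0.01,0,0,0],[1,-0.037,-0.003,0,0,0,0],[1,-0.037,-0.003,0,0,0,0],[1,0,0,0,0.8,0.6,0],[1,0,0,0,0,0,0]],
  ],
)

```text
time_s: 11.62
eef_pos: [444.1, 44.3, 193.7]
ee_rot: [-2.436, 1.965, -0.045]
ft_force: [-0.8, 0.5, -0.5]
gripper_width: 91.7
```

```bash
python3 -c "
from h import *
g=grab('scene'); f=grab('top')
k=dict(fx=6,fy=6,interpolation=2)
a=cv2.resize(g['frame'][150:215,325:390],None,**k);b=cv2.resize(f['frame'][215:280,245:310],None,**k);c=cv2.resize(f['frame'][195:255,365:400],None,fx=6,fy=6.5,interpolation=2)
o=np.hstack([b,a]); 
cv2.imwrite('pics/c1.png',o)
for cam,F in (('top',f),('scene',g)):
  for n in ('vial','dish','carton','beaker'):
    for d in env.search_frame(n,cam)[:2]:
      w=toworld(F,d['xyz']);print(cam,n,round(d['confidence'],2),w.round(),proj(F,w).round())
go(417,194,170)
"
```

```text
top dish 0.55 [421. 195.  66.] [277. 243.]
top carton 0.77 [408. 217.  51.] [269. 247.]
top carton 0.4 [599. 308.  -0.] [246. 183.]
top beaker 0.86 [454. 440.  35.] [193. 227.]
scene vial 0.52 [464. -98.  54.] [359. 185.]
scene dish 0.55 [417. 199.  67.] [333. 255.]
scene dish 0.54 [568.  69.  33.] [304. 215.]
scene carton 0.68 [400. 238.  50.] [333. 273.]
scene beaker 0.79 [453. 426.  49.] [278. 325.]
pos [444.3  42.5 192.5] yaw -78.0 turn [-1.4 -0.8  0. ] shift after turn [-153.9   -4.7   22.5] n 3.9 w 91.7 F [0.1 0.1 0.3] t 12.1167 q [-0.17 -0.19  1.99 -0.    1.32  1.19]
```

View pics/c1.png

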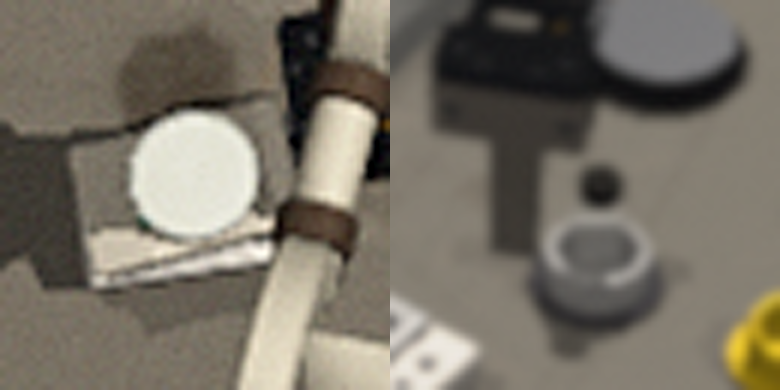

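move_arm(
  series=[
    [[1,-0.03,-0.001,0,-1.4,-0.8,0],[1,-0.036,-0.001,0.01,0,0,0],[1,-0.036,-0.001,0.01,0,0,0],[1,-0.032,-0.001,0.02,0,0,0],[1,-0.01,0,0.03,0,0,0],[1,0,0,0.02,0,0,0],[1,0,0,0,0,0,0],[1,0,0,0,0,0,0]],
  ],
)

```text
time_s: 12.78
eef_pos: [421.0, 187.7, 100.7]
ee_rot: [-2.432, 1.985, -0.005]
ft_force: [1.4, -0.2, 0.0]
gripper_width: 91.9
```

```bash
python3 -c "
from h import *
go(417,194,75)"
```

```text
pos [421.  187.7 100.7] yaw -78.5 turn [-0.2 -0.   0. ] shift after turn [-7.   2.6 25.7] n 0.7 w 91.9 F [ 1.4 -0.2  0. ] t 12.7833 q [ 0.16 -0.02  2.02 -0.    1.13  1.53]
```

move_arm(
  series=[
    [[1,-0.006,0.003,0.01,0,0,0],[1,0,0,0.012,0,0,0],[1,0,0,0,0,0,0],[1,0,0,0,0,0,0],[1,0,0,0,0,0,0]],
  ],
)

```text
time_s: 13.2
eef_pos: [420.3, 192.4, 81.9]
ee_rot: [-2.423, 1.987, -0.012]
ft_force: [-0.1, -0.6, -0.8]
gripper_width: 91.7
```

```bash
python3 -c "
from h import *
go(417,194,53.5)"
```

```text
pos [420.3 192.4  81.9] yaw -78.7 turn [-0.6 -0.   0. ] shift after turn [-2.2  2.9 28.4] n 0.7 w 91.7 F [-0.1 -0.6 -0.8] t 13.2 q [ 0.17  0.01  2.04 -0.    1.09  1.54]
```

move_arm(
  series=[
    [[1,-0.002,0.003,0.01,-0.6,0,0],[1,0,0,0.008,0,0,0],[1,0,0,0.003,0,0,0],[1,0,0,0,0,0,0],[1,0,0,0,0,0,0],[1,0,0,0,0,0,0]],
  ],
)

```text
time_s: 13.7
eef_pos: [418.7, 193.8, 60.9]
ee_rot: [-2.426, 1.993, -0.004]
ft_force: [-0.9, -0.4, -0.2]
gripper_width: 91.8
```

```bash
python3 -c "
from h import *
go(417,194,53.5)"
```

```text
pos [418.7 193.8  60.9] yaw -78.8 turn [-0.2 -0.1  0. ] shift after turn [-0.5  1.6  7.4] n 0.2 w 91.8 F [-0.9 -0.4 -0.2] t 13.7 q [ 0.17  0.05  2.05 -0.    1.05  1.55]
```

move_arm(
  series=[
    [[1,0,0.0015,0.004,0,0,0],[1,0,0,0.003,0,0,0],[1,0,0,0,0,0,0],[1,0,0,0,0,0,0]],
  ],
)

```text
time_s: 14.03
eef_pos: [417.3, 193.5, 53.5]
ee_rot: [-2.426, 1.992, -0.005]
ft_force: [-0.5, 0.6, -0.0]
gripper_width: 91.9
```

move_arm(
  series=[
    [[0.5,0,0,0,0,0,0],[0.3,0,0,0,0,0,0],[0.2,0,0,0,0,0,0],[0,0,0,0,0,0,0],[-1,0,0,0,0,0,0],[-1,0,0,0,0,0,0],[-1,0,0,0,0,0,0],[-1,0,0,0,0,0,0],[-1,0,0,0,0,0,0],[-1,0,0,0,0,0,0]],
  ],
  force=12,
)

```text
time_s: 14.87
eef_pos: [417.7, 193.6, 53.9]
ee_rot: [-2.425, 1.992, -0.006]
ft_force: [-0.2, 0.7, -0.9]
gripper_width: 53.7
```

```bash
python3 -c "
from h import *
go(417,194,53.5)"
```

```text
pos [417.7 193.6  53.9] yaw -78.8 turn [-0.3 -0.1  0. ] shift after turn [-0.5  0.6  0.4] n 0.0 w 53.7 F [-0.2  0.7 -0.9] t 14.8667 q [ 0.17  0.06  2.05 -0.    1.03  1.55]
```

move_arm(
  series=[
    [[-1,0,0,-0.005,0,0,0],[-1,0,0,-0.015,0,0,0],[-1,0,0,-0.025,0,0,0],[-1,0,0,-0.035,0,0,0],[-1,0,0,-0.035,0,0,0],[-1,0,0,-0.01,0,0,0],[-1,0,0,0,0,0,0]],
  ],
)

```text
time_s: 15.45
eef_pos: [414.7, 193.2, 184.3]
ee_rot: [2.427, -1.993, 0.0]
ft_force: [-0.5, 0.4, -0.6]
gripper_width: 53.4
```

```bash
python3 -c "
from h import *
go(498,-297,180)"
```

```text
pos [414.7 193.2 184.3] yaw -78.8 turn [ 0.1 -0.  -0. ] shift after turn [497.   13.4   4.3] n 12.4 w 53.4 F [-0.5  0.4 -0.6] t 15.45 q [ 0.17 -0.13  1.95 -0.    1.32  1.55]
```

move_arm(
  series=[
    [[-1,0.02,0.001,0,0,0,0],[-1,0.036,0.001,0,0,0,0],[-1,0.038,0.001,0,0,0,0],[-1,0.038,0.001,0,0,0,0],[-1,0.038,0.001,0,0,0,0],[-1,0.038,0.001,0,0,0,0],[-1,0.038,0.001,0,0,0,0],[-1,0.038,0.001,0,0,0,0],[-1,0.038,0.001,0,0,0,0],[-1,0.038,0.001,0,0,0,0]],
  ],
)

```text
time_s: 16.28
eef_pos: [474.2, -169.2, 178.0]
ee_rot: [-2.439, 1.977, 0.01]
ft_force: [0.4, 0.4, 0.7]
gripper_width: 53.5
```

```bash
python3 -c "
from h import *
go(498,-297,150)"
```

```text
pos [ 474.2 -169.2  178. ] yaw -78.1 turn [0.1 0.4 0. ] shift after turn [130.    3.2  28. ] n 3.3 w 53.5 F [0.4 0.4 0.7] t 16.2833 q [-0.58  0.01  1.83  0.    1.31  0.78]
```

move_arm(
  series=[
    [[-1,0.036,0.001,0.005,0,0,0],[-1,0.036,0.001,0.01,0,0,0],[-1,0.03,0.001,0.015,0,0,0],[-1,0.014,0,0.025,0,0,0],[-1,0,0,0.025,0,0,0],[-1,0,0,0.015,0,0,0],[-1,0,0,0,0,0,0],[-1,0,0,0,0,0,0]],
  ],
)

```text
time_s: 16.95
eef_pos: [491.3, -296.9, 70.6]
ee_rot: [-2.428, 1.992, 0.019]
ft_force: [-0.5, 0.6, 1.4]
gripper_width: 53.6
```

```bash
python3 -c "
from h import *
g=grab('scene')
for d in env.search_frame('dish_stage','scene')[:2]: print(toworld(g,d['xyz']).round(),d['confidence'])
m=env.regions_of('dish_stage','scene')[0]['mask'];ys,xs=np.nonzero(m);print(xs.min(),xs.max(),ys.min(),ys.max())
c=g['frame'][120:195,330:410]; cv2.imwrite('pics/d1.png',cv2.resize(c,None,fx=7,fy=7,interpolation=2))
go(498,-297,45)
"
```

```text
[ 497. -283.   21.] 0.6
[458. -87.   8.] 0.52
356 383 148 167
pos [ 492.5 -297.4   72.7] yaw -78.7 turn [0.3 0.4 0. ] shift after turn [ 0.7 -5.5 27.7] n 0.7 w 54.0 F [0.8 0.1 0.3] t 17.1 q [-0.75  0.31  1.71  0.    1.13  0.62]
```

View pics/d1.png

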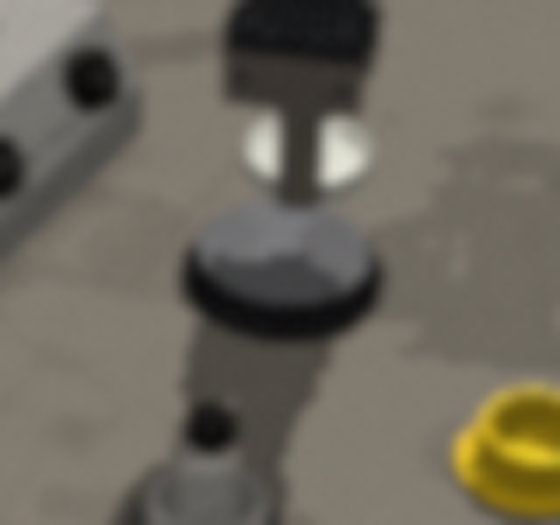

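```bash
python3 -c "
from h import *
g=grab('scene')
print(onplane(g,(370.7,156.1),20).round(1),onplane(g,(373.7,141.4),79).round(1))
f=grab('top');print(proj(f,(498,-297,20)))
go(498,-296,45)
"
```

```text
[ 495.9 -294.8   20. ] [ 491.4 -300.    79. ]
[451.39105438 227.11535124]
pos [ 493.  -297.8   73.5] yaw -78.7 turn [0.2 0.3 0. ] shift after turn [-0.8 -5.2 28.5] n 0.7 w 53.5 F [0.3 0.1 0.7] t 17.2 q [-0.75  0.31  1.71  0.    1.13  0.62]
```

move_arm(
  series=[
    [[-1,-0.0005,-0.005,0.01,0,0,0],[-1,0,0,0.01,0,0,0],[-1,0,0,0.008,0,0,0],[-1,0,0,0,0,0,0],[-1,0,0,0,0,0,0],[-1,0,0,0,0,0,0]],
  ],
)

```text
time_s: 17.7
eef_pos: [500.0, -296.3, 45.0]
ee_rot: [-2.431, 1.989, 0.003]
ft_force: [-0.3, 0.3, -0.8]
gripper_width: 53.4
```

```bash
python3 -c "
from h import *
go(497.5,-296.5,23)"
```

```text
pos [ 500.  -296.3   45. ] yaw -78.6 turn [0.  0.1 0. ] shift after turn [-0.3  2.5 22. ] n 0.6 w 53.4 F [-0.3  0.3 -0.8] t 17.7 q [-0.74  0.36  1.71  0.    1.07  0.63]
```

move_arm(
  series=[
    [[-1,0,0.002,0.007,0,0,0],[-1,0,0,0.007,0,0,0],[-1,0,0,0.004,0,0,0],[-1,0,0,0.001,0,0,0],[-1,0,0,0,0,0,0],[-1,0,0,0,0,0,0]],
  ],
)

```text
time_s: 18.2
eef_pos: [497.6, -296.9, 24.0]
ee_rot: [-2.431, 1.99, 0.003]
ft_force: [0.1, -0.2, -0.4]
gripper_width: 53.3
```

```bash
python3 -c "
from h import *
go(497.5,-296.5,23)"
```

```text
pos [ 497.6 -296.9   24. ] yaw -78.6 turn [0.  0.1 0. ] shift after turn [-0.4  0.   1. ] n 0.0 w 53.3 F [ 0.1 -0.2 -0.4] t 18.2 q [-0.75  0.39  1.72  0.    1.03  0.63]
```

move_arm(
  series=[
    [[-1,0,0,0.001,0,0,0],[-1,0,0,0,0,0,0],[0.25,0,0,0,0,0,0],[0.4,0,0,0,0,0,0],[0.6,0,0,0,0,0,0],[0.6,0,0,0,0,0,0],[0.6,0,0,-0.01,0,0,0],[0.6,0,0,-0.03,0,0,0],[1,0,0,-0.04,0,0,0],[1,0,0,-0.04,0,0,0]],
  ],
)

```text
time_s: 19.03
eef_pos: [492.5, -292.4, 138.9]
ee_rot: [-2.429, 1.989, 0.033]
ft_force: [0.4, -0.2, -0.6]
gripper_width: 84.8
```

```bash
python3 -c "
from h import *
go(412,197,170,17)
go(412,197,170)"
```

```text
pos [ 492.5 -292.4  138.9] yaw -78.6 turn [ -0.3   1.3 -95.6] shift after turn [  66.1 -491.6  -31.1] n 12.4 w 84.8 F [ 0.4 -0.2 -0.6] t 19.0333 q [-0.75  0.24  1.66  0.    1.27  0.63]
pos [ 492.5 -292.4  138.9] yaw -78.6 turn [0.7 1.  0. ] shift after turn [-495.7  -17.6  -31.1] n 12.4 w 84.8 F [ 0.4 -0.2 -0.6] t 19.0333 q [-0.75  0.24  1.66  0.    1.27  0.63]
```

move_arm(
  series=[
    [[1,-0.02,0,-0.01,0,0,0],[1,-0.036,-0.001,-0.01,0,0,0],[1,-0.038,-0.001,-0.01,0,0,0],[1,-0.038,-0.001,0,0,0,0],[1,-0.038,-0.001,0,0,0,0],[1,-0.038,-0.001,0,0,0,0],[1,-0.038,-0.001,0,0,0,0],[1,-0.038,-0.001,0,0,0,0],[1,-0.03,-0.001,0,0,0,0],[1,0,0,0,0,0,0]],
  ],
)

```text
time_s: 19.87
eef_pos: [443.8, 21.7, 193.6]
ee_rot: [-2.419, 1.994, -0.025]
ft_force: [1.0, -0.4, -0.1]
gripper_width: 91.7
```

move_arm(
  series=[
    [[1,0,0,0,0,0,-7],[1,0,0,0,0,0,-7],[1,0,0,0,0,0,-7],[1,0,0,0,0,0,-7],[1,0,0,0,0,0,-7],[1,0,0,0,0,0,-7],[1,0,0,0,0,0,-7],[1,0,0,0,0,0,-7],[1,0,0,0,0,0,-7],[1,0,0,0,0,0,-7]],
  ],
)

```text
time_s: 20.7
eef_pos: [445.6, 18.7, 201.6]
ee_rot: [3.126, -0.2, 0.043]
ft_force: [-0.5, 0.1, 0.2]
gripper_width: 91.9
```

```bash
python3 -c "
from h import *
g=grab('scene'); f=grab('top')
k=dict(fx=6,fy=6,interpolation=2)
a=cv2.resize(g['frame'][235:300,310:375],None,**k);b=cv2.resize(f['frame'][215:280,245:310],None,**k);
c=cv2.resize(f['frame'][200:252,365:495],(780,200),interpolation=2)
cv2.imwrite('pics/e1.png',np.vstack([np.hstack([b,a]),c]))
go(412,197,150,17)
"
```

```text
pos [445.7  18.7 201.7] yaw -7.7 turn [  0.7  -1.5 -24.7] shift after turn [  19.9 -180.3   51.7] n 4.7 w 91.8 F [-0.  -0.7 -0.2] t 20.8 q [-0.23 -0.2   1.98 -0.    1.34 -0.09]
```

View pics/e1.png

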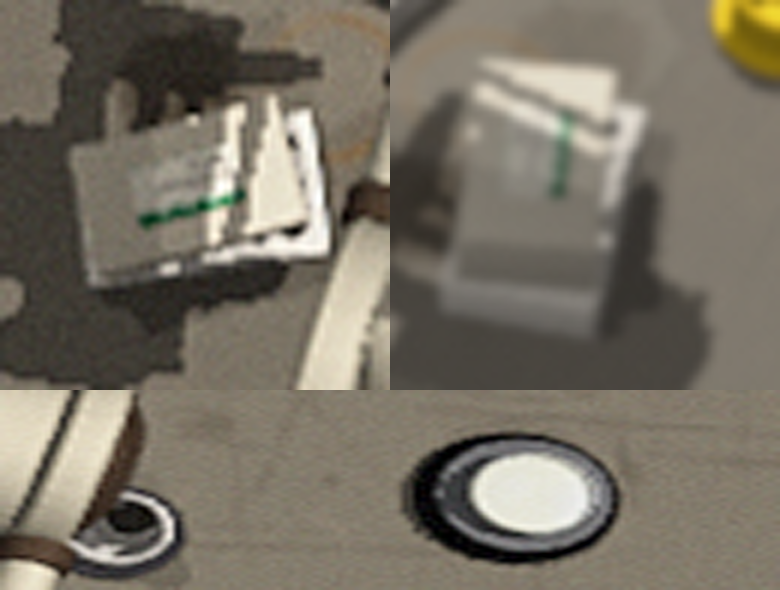

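move_arm(
  series=[
    [[1,0,0,0,0,-0.5,-6],[1,0,0,0,0,-0.5,-6],[1,0,0,0,0,-0.5,-6],[1,0,0,0,0,0,-6],[1,0,0,0,0,0,0]],
  ],
)

```text
time_s: 21.22
eef_pos: [446.3, 16.5, 203.8]
ee_rot: [3.098, 0.439, 0.001]
ft_force: [-0.1, 0.4, 0.9]
gripper_width: 92.0
```

```bash
python3 -c "
from h import *
f=grab('top');print('dish',onplane(f,(453.3,226.5),32).round(1),'stage',onplane(f,(451.8,227.5),20).round(1))
go(413,198,120,16)
"
```

```text
dish [ 498.2 -299.2   32. ] stage [ 496.9 -298.2   20. ]
pos [446.3  16.5 203.8] yaw 15.9 turn [ 0.7  0.1 -0.1] shift after turn [  18.  -183.6   83.8] n 5.1 w 91.9 F [ 0.5 -1.4 -0.7] t 21.2667 q [-0.23 -0.18  1.95 -0.01  1.36 -0.5 ]
```

Dish sits within ~2 mm of the stage centre, the vial upright in the cup, carton unmoved. Now the carton.

move_arm(
  series=[
    [[1,0.002,-0.02,0,0,0,0],[1,0.003,-0.034,0,0,0,0],[1,0.003,-0.035,0,0,0,0],[1,0.003,-0.035,0.005,0,0,0],[1,0.003,-0.034,0.01,0,0,0],[1,0.002,-0.015,0.02,0,0,0],[1,0,0,0.025,0,0,0],[1,0,0,0.015,0,0,0],[1,0,0,0,0,0,0],[1,0,0,0,0,0,0]],
  ],
)

```text
time_s: 22.1
eef_pos: [419.3, 192.9, 128.1]
ee_rot: [3.11, 0.34, 0.018]
ft_force: [0.2, -0.2, 0.2]
gripper_width: 91.7
```

```bash
python3 -c "
from h import *
go(413,198,70,16)
"
```

```text
pos [419.3 192.9 128.1] yaw 12.5 turn [ 0.8 -0.5 -3.5] shift after turn [-4.6 -6.7 58.1] n 1.5 w 91.7 F [ 0.2 -0.2  0.2] t 22.1 q [ 0.18 -0.06  2.   -0.02  1.19 -0.03]
```

move_arm(
  series=[
    [[1,0,0,0,0.8,-0.5,-3.5],[1,-0.004,-0.006,0.015,0,0,0],[1,-0.001,0,0.018,0,0,0],[1,-0.001,0,0.015,0,0,0],[1,0,0,0,0,0,0],[1,0,0,0,0,0,0],[1,0,0,0,0,0,0]],
  ],
)

```text
time_s: 22.68
eef_pos: [419.1, 195.9, 88.4]
ee_rot: [-3.114, -0.41, -0.023]
ft_force: [0.4, -0.2, 0.1]
gripper_width: 91.7
```

```bash
python3 -c "
from h import *
go(413,198,33,16)
"
```

```text
pos [419.1 195.9  88.4] yaw 15.0 turn [ 0.1 -0.8 -1. ] shift after turn [-5.3 -3.7 55.4] n 1.4 w 91.7 F [ 0.4 -0.2  0.1] t 22.6833 q [ 0.18 -0.    2.04 -0.    1.1  -0.09]
```

move_arm(
  series=[
    [[1,-0.005,-0.004,0,0,-0.8,-1],[1,-0.001,0,0.014,0,0,0],[1,-0.001,0,0.014,0,0,0],[1,0,0,0,0,0,0],[1,0,0,0,0,0,0],[1,0,0,0,0,0,0]],
  ],
)

```text
time_s: 23.18
eef_pos: [416.2, 199.3, 67.6]
ee_rot: [3.11, 0.438, 0.016]
ft_force: [0.1, -0.2, -1.3]
gripper_width: 92.1
```

```bash
python3 -c "
from h import *
go(413,198,33,16)
"
```

```text
pos [416.2 199.3  67.6] yaw 16.0 turn [ 0.2 -0.6  0. ] shift after turn [-3.4  0.4 34.6] n 0.9 w 92.1 F [ 0.1 -0.2 -1.3] t 23.1833 q [ 0.19  0.03  2.05 -0.    1.05 -0.09]
```

move_arm(
  series=[
    [[1,-0.004,0,0.008,0,-0.6,0],[1,-0.001,0,0.01,0,0,0],[1,-0.001,0,0.008,0,0,0],[1,0,0,0.005,0,0,0],[1,0,0,0,0,0,0],[1,0,0,0,0,0,0],[1,0,0,0,0,0,0]],
  ],
)

```text
time_s: 23.77
eef_pos: [411.1, 197.8, 35.2]
ee_rot: [3.108, 0.438, 0.002]
ft_force: [-0.1, 0.4, 0.5]
gripper_width: 91.9
```

```bash
python3 -c "
from h import *
go(413,198,33,16)
"
```

```text
pos [411.1 197.8  35.2] yaw 16.0 turn [ 0.2 -0.   0. ] shift after turn [1.9 0.3 2.2] n 0.1 w 91.9 F [-0.1  0.4  0.5] t 23.7667 q [ 0.18  0.08  2.07 -0.    0.99 -0.09]
```

move_arm(
  series=[
    [[1,0.002,0,0.002,0,0,0],[0.6,0,0,0,0,0,0],[0.4,0,0,0,0,0,0],[-1,0,0,0,0,0,0],[-1,0,0,0,0,0,0],[-1,0,0,0,0,0,0],[-1,0,0,0,0,0,0],[-1,0,0,0,0,0,0],[-1,0,0,0,0,0,0]],
  ],
  force=25,
)

```text
time_s: 24.52
eef_pos: [414.1, 198.6, 34.0]
ee_rot: [3.108, 0.438, 0.005]
ft_force: [-0.1, -0.0, -0.6]
gripper_width: 59.9
```

move_arm(
  series=[
    [[-1,0,0,-0.005,0,0,0],[-1,0,0,-0.01,0,0,0],[-1,0,0,-0.02,0,0,0],[-1,0,0,-0.03,0,0,0],[-1,0,0,-0.035,0,0,0],[-1,0,0,-0.025,0,0,0],[-1,0,0,-0.01,0,0,0],[-1,0,0,0,0,0,0]],
  ],
)

```text
time_s: 25.18
eef_pos: [411.8, 198.6, 178.9]
ee_rot: [3.108, 0.438, 0.002]
ft_force: [-0.6, 0.1, -1.9]
gripper_width: 60.2
```

```bash
python3 -c "
from h import *
go(596,306,140,-31)
g=grab('scene'); f=grab('top')
for n in ('carton','heat_block'):
  for cam,F in (('top',f),('scene',g)):
    for d in env.search_frame(n,cam)[:2]: print(cam,n,round(d['confidence'],2),toworld(F,d['xyz']).round())
"
```

```text
pos [411.8 198.6 178.9] yaw 16.0 turn [ 0.1 -0.1 47. ] shift after turn [ 102.6 -186.9   38.9] n 5.4 w 60.2 F [-0.6  0.1 -1.9] t 25.1833 q [ 0.19 -0.13  1.96 -0.    1.31 -0.09]
top carton 0.47 [406. 150. 196.]
scene carton 0.74 [404. 217. 198.]
top heat_block 0.57 [404. 148.  25.]
scene heat_block 0.72 [405. 208.  20.]
```

move_arm(
  series=[
    [[-1,0,0,0,0,0,5],[-1,0,0,0,0,0,7],[-1,0,0,0,0,0,7],[-1,0,0,0,0,0,7],[-1,0,0,0,0,0,7],[-1,0,0,0,0,0,7],[-1,0,0,0,0,0,5],[-1,0,0,0,0,0,2],[-1,0,0,0,0,0,0]],
  ],
)

```text
time_s: 26.23
eef_pos: [401.0, 196.3, 161.4]
ee_rot: [2.998, -0.879, -0.044]
ft_force: [-0.4, -0.1, -1.5]
gripper_width: 60.1
```

```bash
python3 -c "
from h import *
go(597,307,120,-31)
go(597,307,120)
"
```

```text
pos [401.  196.3 161.4] yaw -32.7 turn [ 1.4  1.3 -1.7] shift after turn [ 111.  -195.8   41.4] n 5.7 w 60.1 F [-0.4 -0.1 -1.5] t 26.2333 q [ 0.19 -0.11  1.98 -0.    1.31  0.76]
pos [401.  196.3 161.4] yaw -32.7 turn [1.4 1.3 0. ] shift after turn [ 105.2 -199.    41.4] n 5.7 w 60.1 F [-0.4 -0.1 -1.5] t 26.2333 q [ 0.19 -0.11  1.98 -0.    1.31  0.76]
```

move_arm(
  series=[
    [[-1,0,0,0,1.4,1.3,-1.7],[-1,0.012,-0.02,0,0,0,0],[-1,0.018,-0.032,0,0,0,0],[-1,0.018,-0.032,0,0,0,0],[-1,0.018,-0.032,0,0,0,0],[-1,0.018,-0.032,0,0,0,0],[-1,0.015,-0.025,0.01,0,0,0],[-1,0.007,-0.01,0.015,0,0,0],[-1,0,0,0,0,0,0],[-1,0,0,0,0,0,0]],
  ],
)

```text
time_s: 27.07
eef_pos: [583.5, 302.3, 118.5]
ee_rot: [3.023, -0.815, -0.029]
ft_force: [0.5, 0.9, -0.9]
gripper_width: 59.6
```

```bash
python3 -c "
from h import *
go(597,307,60,-31)
"
```

```text
pos [583.5 302.3 118.5] yaw -30.2 turn [0.9 0.9 0.8] shift after turn [  9.1 -11.   58.5] n 1.5 w 59.6 F [ 0.5  0.9 -0.9] t 27.0667 q [0.29 0.46 1.41 0.   1.29 0.82]
```

move_arm(
  series=[
    [[-1,0.008,-0.01,0,0.9,0.9,0.8],[-1,0,0,0.018,0,0,0],[-1,0,0,0.02,0,0,0],[-1,0,0,0.012,0,0,0],[-1,0,0,0,0,0,0],[-1,0,0,0,0,0,0],[-1,0,0,0,0,0,0]],
  ],
)

```text
time_s: 27.65
eef_pos: [596.1, 306.4, 70.7]
ee_rot: [-3.023, 0.84, -0.011]
ft_force: [0.5, 0.3, -0.8]
gripper_width: 60.5
```

```bash
python3 -c "
from h import *
go(597,307,30,-31)
g=grab('scene'); f=grab('top')
k=dict(fx=5,fy=5,interpolation=2)
a=cv2.resize(g['frame'][225:325,205:285],None,**k);b=cv2.resize(f['frame'][140:240,205:285],None,**k)
cv2.imwrite('pics/f1.png',np.hstack([a,b]))
"
```

```text
pos [596.1 306.4  70.7] yaw -31.1 turn [-0.3 -0.3 -0.1] shift after turn [ 0.5 -1.  40.7] n 1.0 w 60.5 F [ 0.5  0.3 -0.8] t 27.65 q [ 0.3   0.53  1.43 -0.    1.18  0.84]
```

View pics/f1.png

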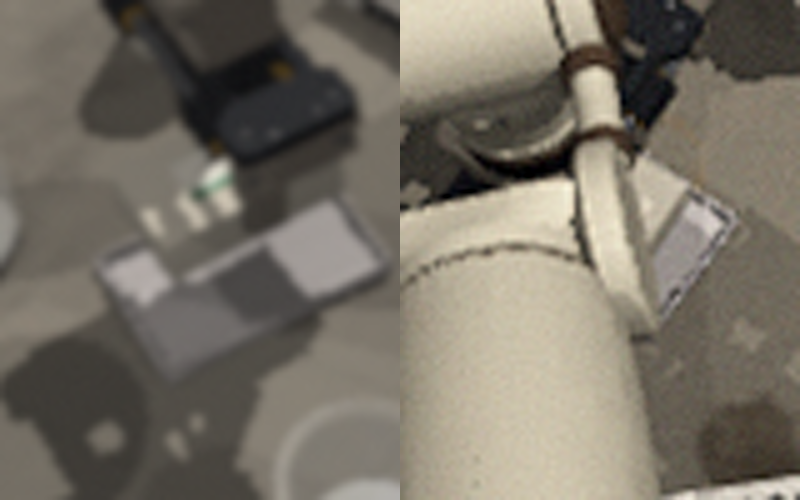

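move_arm(
  series=[
    [[-1,0,-0.001,0.012,-0.3,-0.3,0],[-1,0,0,0.014,0,0,0],[-1,0,0,0.008,0,0,0],[-1,0,0,0,0,0,0],[-1,0,0,0,0,0,0],[-1,0,0,0,0,0,0]],
  ],
)

```text
time_s: 28.25
eef_pos: [598.5, 308.0, 35.3]
ee_rot: [-3.025, 0.841, -0.006]
ft_force: [-0.6, 0.4, -1.1]
gripper_width: 59.7
```

```bash
python3 -c "
from h import *
go(597,307,15.5,-31)
"
```

```text
pos [598.5 308.   35.3] yaw -31.1 turn [-0.2 -0.2 -0.1] shift after turn [-0.8  1.6 19.8] n 0.5 w 59.7 F [-0.6  0.4 -1.1] t 28.25 q [ 0.3   0.58  1.43 -0.    1.13  0.84]
```

move_arm(
  series=[
    [[-1,-0.001,0.001,0.006,0,0,0],[-1,0,0.001,0.006,0,0,0],[-1,0,0,0.004,0,0,0],[-1,0,0,0.0015,0,0,0],[-1,0,0,0,0,0,0],[-1,0,0,0,0,0,0]],
  ],
)

```text
time_s: 28.75
eef_pos: [596.7, 306.8, 16.3]
ee_rot: [-3.025, 0.841, -0.007]
ft_force: [0.1, 0.4, -1.6]
gripper_width: 60.1
```

```bash
python3 -c "
from h import *
go(597,307,15.5,-31)
"
```

```text
pos [596.7 306.8  16.3] yaw -31.1 turn [-0.2 -0.2 -0.1] shift after turn [ 0.1 -0.3  0.8] n 0.0 w 60.1 F [ 0.1  0.4 -1.6] t 28.75 q [ 0.3   0.6   1.44 -0.    1.1   0.84]
```

move_arm(
  series=[
    [[-1,0,0,0.0012,0,0,0],[-1,0,0,0,0,0,0],[0.4,0,0,0,0,0,0],[0.6,0,0,0,0,0,0],[0.8,0,0,0,0,0,0],[0.8,0,0,0,0,0,0],[0.8,0,0,-0.01,0,0,0],[0.8,0,0,-0.03,0,0,0],[1,0,0,-0.04,0,0,0],[1,0,0,-0.04,0,0,0]],
  ],
)

```text
time_s: 29.58
eef_pos: [589.9, 304.5, 130.1]
ee_rot: [3.019, -0.84, -0.019]
ft_force: [0.2, 0.4, 1.0]
gripper_width: 91.2
```

```bash
python3 -c "
from h import *
go(440,60,180)
"
```

```text
pos [589.9 304.5 130.1] yaw -31.1 turn [0.6 0.5 0. ] shift after turn [ -2.1 286.8 -49.9] n 7.3 w 91.2 F [0.2 0.4 1. ] t 29.5833 q [ 0.3   0.46  1.39 -0.    1.3   0.84]
```

move_arm(
  series=[
    [[1,0,0.02,-0.015,0.6,0.5,0],[1,0,0.034,-0.015,0,0,0],[1,0,0.036,-0.015,0,0,0],[1,0,0.038,0,0,0,0],[1,0,0.038,0,0,0,0],[1,0,0.038,0,0,0,0],[1,0,0.038,0,0,0,0],[1,0,0.03,0,0,0,0],[1,0,0,0,0,0,0]],
  ],
)

```text
time_s: 30.33
eef_pos: [453.0, 66.2, 196.1]
ee_rot: [-3.014, 0.828, -0.055]
ft_force: [0.5, -0.3, -0.5]
gripper_width: 91.7
```

move_arm(
  series=[
    [[1,0,0,0,0,0,-6],[1,0,0,0,0,0,-7],[1,0,0,0,0,0,-7],[1,0,0,0,0,0,-7],[1,0,0,0,0,0,-7],[1,0,0,0,0,0,-6],[1,0,0,0,0,0,-2],[1,0,0,0,0,0,0]],
  ],
)

```text
time_s: 31.0
eef_pos: [455.2, 66.2, 204.0]
ee_rot: [3.121, 0.348, 0.08]
ft_force: [-0.4, -0.5, 0.1]
gripper_width: 91.9
```

```bash
python3 -c "
from h import *
go(410,194,120,12)
g=grab('scene'); f=grab('top')
k=dict(fx=6,fy=6,interpolation=2)
a=cv2.resize(f['frame'][155:215,215:280],None,**k);b=cv2.resize(f['frame'][215:280,245:310],None,**k)
o=np.zeros((390,790,3),np.uint8);o[:360,:390]=a;o[:,400:]=b
cv2.imwrite('pics/g1.png',o)
m=env.regions_of('heat_block','top')[0];c,_=cv2.findContours(m['mask'].astype(np.uint8),0,2);c=max(c,key=cv2.contourArea)
print(m['confidence'],cv2.minAreaRect(np.array([onplane(f,p[0],21)[:2] for p in c],np.float32)))
m=env.regions_of('carton','top')[0];c,_=cv2.findContours(m['mask'].astype(np.uint8),0,2);c=max(c,key=cv2.contourArea)
print(m['confidence'],cv2.minAreaRect(np.array([onplane(f,p[0],32)[:2] for p in c],np.float32)))
"
```

```text
pos [455.2  66.2 204. ] yaw 12.7 turn [ 0.3 -2.9  0.7] shift after turn [ -17.6 -134.4   84. ] n 4.0 w 91.9 F [-0.4 -0.5  0.1] t 31.0 q [-0.13 -0.19  1.96  0.01  1.32 -0.35]
0.65 ((407.67041015625, 211.51913452148438), (69.65667724609375, 81.02751159667969), 12.285263061523438)
0.74 ((597.4351196289062, 304.10247802734375), (106.75708770751953, 64.91313934326172), 60.24673843383789)
```

View pics/g1.png

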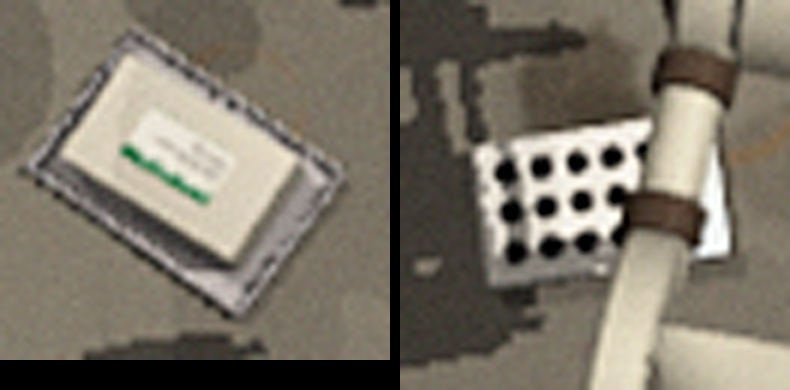

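move_arm(
  series=[
    [[1,-0.002,-0.015,0,0,-2.9,0.7],[1,-0.003,-0.03,0.01,0,0,0],[1,-0.003,-0.034,0.015,0,0,0],[1,-0.003,-0.03,0.02,0,0,0],[1,-0.002,-0.01,0.025,0,0,0],[1,0,0,0.02,0,0,0],[1,0,0,0.01,0,0,0],[1,0,0,0,0,0,0],[1,0,0,0,0,0,0]],
  ],
)

```text
time_s: 31.95
eef_pos: [418.9, 183.9, 101.6]
ee_rot: [3.119, 0.308, 0.007]
ft_force: [-0.6, 0.2, -0.2]
gripper_width: 91.9
```

```bash
python3 -c "
from h import *
go(411,194.5,45,12)
"
```

```text
pos [418.9 183.9 101.6] yaw 11.3 turn [ 0.4 -0.2 -0.7] shift after turn [ -5.6 -12.   56.6] n 1.5 w 91.9 F [-0.6  0.2 -0.2] t 31.95 q [ 0.15 -0.03  2.03 -0.01  1.14 -0.04]
```

move_arm(
  series=[
    [[1,-0.005,-0.011,0.01,0.4,0,-0.7],[1,-0.001,0,0.015,0,0,0],[1,-0.001,0,0.015,0,0,0],[1,0,0,0.008,0,0,0],[1,0,0,0,0,0,0],[1,0,0,0,0,0,0],[1,0,0,0,0,0,0]],
  ],
)

```text
time_s: 32.53
eef_pos: [414.9, 194.9, 57.0]
ee_rot: [-3.122, -0.323, -0.024]
ft_force: [0.1, -0.1, -0.9]
gripper_width: 92.1
```

```bash
python3 -c "
from h import *
go(411,194.5,30,12)
"
```

```text
pos [414.9 194.9  57. ] yaw 11.8 turn [-0.1 -0.9 -0.2] shift after turn [-3.9 -0.4 27. ] n 0.7 w 92.1 F [ 0.1 -0.1 -0.9] t 32.5333 q [ 0.17  0.04  2.07  0.    1.02 -0.03]
```

move_arm(
  series=[
    [[1,-0.004,0,0.006,0,-0.9,0],[1,-0.001,0,0.01,0,0,0],[1,0,0,0.008,0,0,0],[1,0,0,0,0,0,0],[1,0,0,0,0,0,0],[1,0,0,0,0,0,0]],
  ],
)

```text
time_s: 33.03
eef_pos: [411.5, 194.1, 32.4]
ee_rot: [-3.123, -0.322, -0.003]
ft_force: [0.0, -0.1, -0.4]
gripper_width: 91.8
```

```bash
python3 -c "
from h import *
go(411,194.5,9.5,12)
"
```

```text
pos [411.5 194.1  32.4] yaw 11.8 turn [-0.1 -0.1 -0.2] shift after turn [-0.4 -0.5 22.9] n 0.6 w 91.8 F [ 0.  -0.1 -0.4] t 33.0333 q [ 0.17  0.09  2.07  0.    0.98 -0.03]
```

move_arm(
  series=[
    [[1,0,0,0.008,0,0,0],[1,0,0,0.008,0,0,0],[1,0,0,0.005,0,0,0],[1,0,0,0.001,0,0,0],[1,0,0,0,0,0,0],[1,0,0,0,0,0,0],[1,0,0,0,0,0,0]],
  ],
)

```text
time_s: 33.62
eef_pos: [411.5, 194.1, 7.9]
ee_rot: [-3.123, -0.322, -0.002]
ft_force: [0.5, 0.2, -0.6]
gripper_width: 91.9
```

```bash
python3 -c "
from h import *
go(411,194.5,9.5,12)
"
```

```text
pos [411.5 194.1   7.9] yaw 11.8 turn [-0.1 -0.1 -0.2] shift after turn [-0.4 -0.4 -1.6] n 0.0 w 91.9 F [ 0.5  0.2 -0.6] t 33.6167 q [ 0.17  0.14  2.08  0.    0.92 -0.03]
```

move_arm(
  series=[
    [[1,0,0,-0.0015,0,0,0],[0.7,0,0,0,0,0,0],[0.5,0,0,0,0,0,0],[-1,0,0,0,0,0,0],[-1,0,0,0,0,0,0],[-1,0,0,0,0,0,0],[-1,0,0,0,0,0,0],[-1,0,0,0,0,0,0],[-1,0,0,0,0,0,0]],
  ],
  force=55,
)

```text
time_s: 34.37
eef_pos: [412.2, 194.3, 10.5]
ee_rot: [-3.123, -0.323, -0.005]
ft_force: [-0.2, 1.0, 0.2]
gripper_width: 67.1
```

move_arm(
  series=[
    [[-1,0,0,-0.004,0,0,0],[-1,0,0,-0.008,0,0,0],[-1,0,0,-0.015,0,0,0],[-1,0,0,-0.025,0,0,0],[-1,0,0,-0.03,0,0,0],[-1,0,0,-0.02,0,0,0],[-1,0,0,-0.01,0,0,0],[-1,0,0,0,0,0,0]],
  ],
)

```text
time_s: 35.03
eef_pos: [406.0, 193.0, 125.7]
ee_rot: [-3.124, -0.323, 0.014]
ft_force: [0.1, -0.2, -4.1]
gripper_width: 67.2
```

```bash
python3 -c "
from h import *
go(584,47,130,-14)
"
```

```text
pos [406.  193.  125.7] yaw 11.8 turn [ 0.   0.5 25.8] shift after turn [208.   98.6  -4.3] n 5.8 w 67.2 F [ 0.1 -0.2 -4.1] t 35.0333 q [ 0.17 -0.08  2.02  0.    1.2  -0.03]
```

move_arm(
  series=[
    [[-1,0,0,-0.005,0,0,4],[-1,0,0,-0.005,0,0,6],[-1,0,0,-0.005,0,0,6],[-1,0,0,-0.005,0,0,5],[-1,0,0,0,0,0.5,3],[-1,0,0,0,0,0,1.5],[-1,0,0,0,0,0,0],[-1,0,0,0,0,0,0]],
  ],
)

```text
time_s: 35.7
eef_pos: [400.7, 192.0, 141.5]
ee_rot: [3.11, -0.407, -0.015]
ft_force: [0.4, 0.5, -4.0]
gripper_width: 67.3
```

```bash
python3 -c "
from h import *
go(583,47,130,-14.3)
for cam,box in (('top',(300,362,160,216)),('scene',(270,332,190,236))):
  f=grab(cam); im=cv2.imread('pics/%s0.png'%cam); g=cv2.cvtColor(im,6)
  m=np.zeros_like(g);x0,x1,y0,y1=box;m[y0:y1,x0:x1]=(g[y0:y1,x0:x1]<85)
  c,_=cv2.findContours(cv2.morphologyEx(m,2,np.ones((3,3))),0,2);c=max(c,key=cv2.contourArea)
  h=cv2.convexHull(c)
  for z in (30,36):
    r=cv2.minAreaRect(np.array([onplane(f,p[0],z)[:2] for p in h],np.float32));print(cam,z,np.round(r[0],1),np.round(r[1],1),round(r[2],1),cv2.contourArea(c))
"
```

```text
pos [400.7 192.  141.5] yaw -14.9 turn [ 0.4  0.5 -0.6] shift after turn [212.5  95.5  11.5] n 5.8 w 67.3 F [ 0.4  0.5 -4. ] t 35.7 q [ 0.18 -0.11  2.02 -0.    1.24  0.44]
top 30 [586.7  50.7] [130.1  81.9] 75.8 1165.5
top 36 [585.4  50.7] [129.5  81.5] 75.8 1165.5
scene 30 [588.7  45.1] [123.   75.5] 75.4 673.5
scene 36 [585.6  50.6] [122.1  75. ] 75.4 673.5
```

move_arm(
  series=[
    [[-1,0.015,0.007,0,0.4,0.5,0.5],[-1,0.03,0.0135,0,0,0,0],[-1,0.033,0.015,0,0,0,0],[-1,0.033,0.015,0,0,0,0],[-1,0.033,0.015,0,0,0,0],[-1,0.03,0.0135,0,0,0,0],[-1,0.02,0.009,0,0,0,0],[-1,0.008,0.004,0.005,0,0,0],[-1,0,0,0,0,0,0],[-1,0,0,0,0,0,0]],
  ],
)

```text
time_s: 36.63
eef_pos: [576.7, 43.2, 130.7]
ee_rot: [-3.114, 0.409, 0.009]
ft_force: [0.4, 0.2, -4.1]
gripper_width: 67.4
```

```bash
python3 -c "
from h import *
go(585,49.5,85,-14.3)
"
```

```text
pos [576.7  43.2 130.7] yaw -15.0 turn [-0.   0.3 -0.7] shift after turn [ 6.5 -8.2 45.7] n 1.2 w 67.4 F [ 0.4  0.2 -4.1] t 36.6333 q [-0.13  0.25  1.67  0.    1.23  0.13]
```

move_arm(
  series=[
    [[-1,0.006,-0.008,0.01,0,0.3,-0.7],[-1,0,0,0.014,0,0,0],[-1,0,0,0.012,0,0,0],[-1,0,0,0.006,0,0,0],[-1,0,0,0,0,0,0],[-1,0,0,0,0,0,0],[-1,0,0,0,0,0,0]],
  ],
)

```text
time_s: 37.22
eef_pos: [580.6, 53.7, 86.8]
ee_rot: [-3.117, 0.381, 0.007]
ft_force: [-0.3, -1.6, -3.9]
gripper_width: 67.4
```

```bash
python3 -c "
from h import *
go(585,49.5,55,-14.3)
g=grab('scene')
cv2.imwrite('pics/h1.png',cv2.resize(g['frame'][165:255,250:350],None,fx=6,fy=6,interpolation=2))
"
```

```text
pos [580.6  53.7  86.8] yaw -14.0 turn [-0.   0.3  0.3] shift after turn [ 5.3  3.  31.8] n 0.8 w 67.4 F [-0.3 -1.6 -3.9] t 37.2167 q [-0.12  0.31  1.68  0.    1.15  0.13]
```

View pics/h1.png

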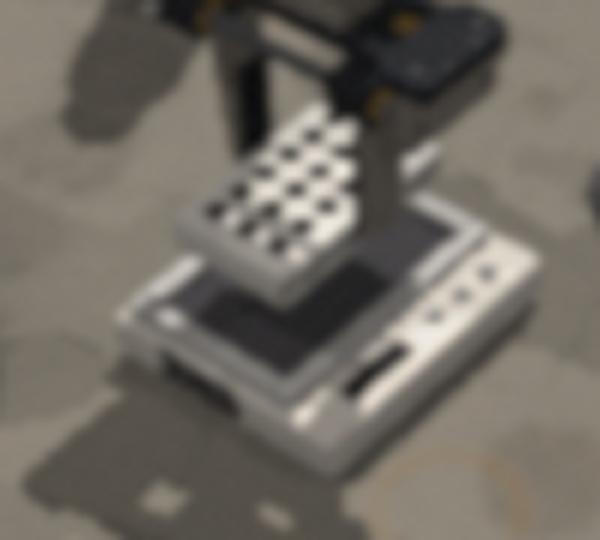

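move_arm(
  series=[
    [[-1,0.005,0.003,0.008,0,0.3,0.3],[-1,0,0,0.01,0,0,0],[-1,0,0,0.009,0,0,0],[-1,0,0,0.003,0,0,0],[-1,0,0,0,0,0,0],[-1,0,0,0,0,0,0],[-1,0,0,0,0,0,0]],
  ],
)

```text
time_s: 37.85
eef_pos: [586.3, 48.6, 55.0]
ee_rot: [-3.117, 0.392, -0.006]
ft_force: [-0.9, -0.7, -4.3]
gripper_width: 67.4
```

```bash
python3 -c "
from h import *
go(585,49.5,41,-14.3)
"
```

```text
pos [586.3  48.6  55. ] yaw -14.3 turn [-0.  -0.2 -0. ] shift after turn [-1.5 -0.5 14. ] n 0.4 w 67.4 F [-0.9 -0.7 -4.3] t 37.85 q [-0.12  0.36  1.69  0.    1.09  0.13]
```

move_arm(
  series=[
    [[-1,-0.0015,0,0.004,0,-0.2,0],[-1,0,0,0.004,0,0,0],[-1,0,0,0.003,0,0,0],[-1,0,0,0.001,0,0,0],[-1,0,0,0,0,0,0],[-1,0,0,0,0,0,0]],
  ],
)

```text
time_s: 38.35
eef_pos: [585.3, 49.1, 42.5]
ee_rot: [-3.116, 0.391, -0.002]
ft_force: [-0.3, -1.3, -3.8]
gripper_width: 67.3
```

```bash
python3 -c "
from h import *
go(585,49.5,40.5,-14.3)
"
```

```text
pos [585.3  49.1  42.5] yaw -14.3 turn [-0.1 -0.1 -0. ] shift after turn [-0.4 -0.3  2. ] n 0.1 w 67.3 F [-0.3 -1.3 -3.8] t 38.35 q [-0.12  0.38  1.69  0.    1.07  0.13]
```

move_arm(
  series=[
    [[-1,0,0,0.0015,0,0,0],[-1,0,0,0.0005,0,0,0],[-1,0,0,0,0,0,0],[-1,0,0,0,0,0,0]],
  ],
)

```text
time_s: 38.68
eef_pos: [585.7, 49.1, 40.7]
ee_rot: [-3.116, 0.391, -0.003]
ft_force: [0.4, 0.1, -4.3]
gripper_width: 67.1
```

move_arm(
  series=[
    [[-1,0,0,0.0007,0,0,0],[-1,0,0,0.0005,0,0,0],[-1,0,0,0,0,0,0]],
  ],
)

```text
time_s: 38.93
eef_pos: [586.1, 49.1, 40.7]
ee_rot: [-3.116, 0.391, -0.004]
ft_force: [0.0, 1.0, -4.4]
gripper_width: 67.1
```

move_arm(
  series=[
    [[-1,0,0,0.001,0,0,0],[-1,0,0,0.001,0,0,0],[-1,0,0,0,0,0,0],[-1,0,0,0,0,0,0]],
  ],
)

```text
time_s: 39.27
eef_pos: [586.7, 49.0, 40.8]
ee_rot: [-3.117, 0.391, -0.006]
ft_force: [0.4, 0.3, -4.2]
gripper_width: 66.8
```

move_arm(
  series=[
    [[-1,-0.0015,0,0.003,0,0,0],[-1,0,0,0,0,0,0],[-1,0,0,0,0,0,0]],
  ],
)

```text
time_s: 39.52
eef_pos: [588.0, 48.8, 41.6]
ee_rot: [-3.117, 0.39, -0.014]
ft_force: [0.3, -0.5, -4.7]
gripper_width: 67.4
```

move_arm(
  series=[
    [[-1,0,0,0,0,0,0],[-1,0,0,0,0,0,0],[-1,0,0,0,0,0,0],[-1,0,0,0,0,0,0]],
  ],
)

```text
time_s: 39.85
eef_pos: [587.7, 48.8, 40.7]
ee_rot: [-3.117, 0.391, -0.013]
ft_force: [-0.9, -0.5, -0.8]
gripper_width: 67.2
```

```bash
python3 -c "
from h import *
go(585,49.5,39.5,-14.3)
"
```

```text
pos [587.7  48.8  40.7] yaw -14.3 turn [-0.1 -0.5  0. ] shift after turn [-2.8  0.   1.2] n 0.1 w 67.2 F [-0.9 -0.5 -0.8] t 39.85 q [-0.12  0.38  1.69  0.    1.06  0.13]
```

move_arm(
  series=[
    [[0.6,0,0,0,0,0,0],[0.7,0,0,0,0,0,0],[0.9,0,0,0,0,0,0],[0.9,0,0,0,0,0,0],[0.9,0,0,-0.005,0,0,0],[0.9,0,0,-0.015,0,0,0],[1,0,0,-0.03,0,0,0],[1,0,0,-0.04,0,0,0],[1,0,0,-0.04,0,0,0],[1,0,0,-0.02,0,0,0]],
  ],
)

```text
time_s: 40.68
eef_pos: [582.7, 49.3, 191.9]
ee_rot: [-3.117, 0.391, 0.005]
ft_force: [-0.2, -0.8, 0.5]
gripper_width: 91.9
```

```bash
python3 -c "
from h import *
go(430,-200,200)
"
```

```text
pos [582.7  49.3 191.9] yaw -14.3 turn [-0.   0.2 -0. ] shift after turn [-86.3 279.3  -8.1] n 7.3 w 91.9 F [-0.2 -0.8  0.5] t 40.6833 q [-0.12  0.2   1.59  0.    1.35  0.13]
```

move_arm(
  series=[
    [[1,-0.012,0.03,0,0,0,0],[1,-0.012,0.036,0,0,0,0],[1,-0.012,0.036,0,0,0,0],[1,-0.012,0.036,0,0,0,0],[1,-0.012,0.036,0,0,0,0],[1,-0.012,0.036,0,0,0,0],[1,-0.012,0.036,0,0,0,0],[1,-0.005,0.03,0,0,0,0],[1,0,0,0,0,0,0],[1,0,0,0,0,0,0]],
  ],
)

```text
time_s: 41.52
eef_pos: [429.2, -207.0, 207.2]
ee_rot: [3.112, -0.383, 0.042]
ft_force: [-0.0, 0.5, 0.6]
gripper_width: 92.0
```

```bash
python3 -c "
from h import *
g=grab('scene'); f=grab('top')
a=cv2.resize(f['frame'][140:250,225:405],None,fx=4,fy=4,interpolation=2)
cv2.imwrite('pics/i1.png',a)
for cam,F in (('top',f),('scene',g)):
  for n in 'vial dish carton heat_block jar beaker'.split():
    for d in env.search_frame(n,cam)[:1]: print(cam,n,round(d['confidence'],2),toworld(F,d['xyz']).round())
m=env.regions_of('heat_block','top')[0];c,_=cv2.findContours(m['mask'].astype(np.uint8),0,2);c=max(c,key=cv2.contourArea)
print(m['confidence'],cv2.minAreaRect(np.array([onplane(f,p[0],51)[:2] for p in c],np.float32)))
"
```

```text
top vial 0.43 [ 461. -105.   72.]
top carton 0.83 [596. 300.  35.]
top heat_block 0.6 [584.  48.  55.]
top jar 0.82 [717. 170.  90.]
top beaker 0.72 [454. 441.  31.]
scene vial 0.53 [465. -96.  53.]
scene dish 0.5 [ 498. -291.   37.]
scene carton 0.74 [588. 318.  34.]
scene heat_block 0.64 [583.  62.  52.]
scene jar 0.75 [718. 187.  68.]
scene beaker 0.82 [454. 425.  51.]
0.6 ((588.3563842773438, 50.614463806152344), (114.62060546875, 72.70442199707031), 75.79814147949219)
```

View pics/i1.png

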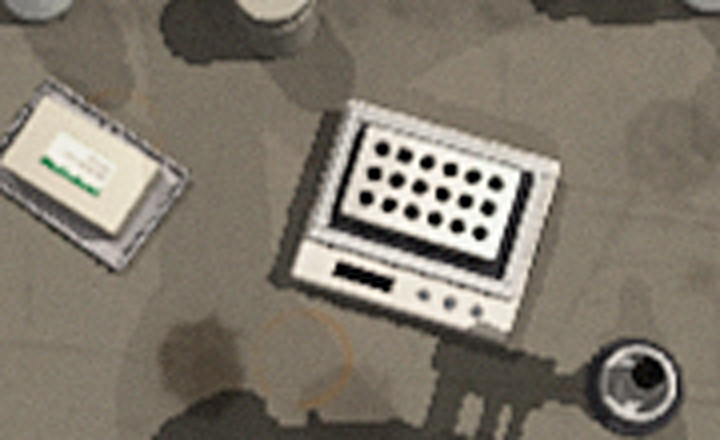

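```bash
python3 -c "
from station import env
print(env.hand_in())"
```

```text
the job is handed in; nothing more can be done
None
```

I took the stack apart from the top in the order asked, set each piece on its own place, and handed the job in at about 42 s of the 120 s allowed.

Last checks:
- **Vial:** it stands upright in the aluminium cup, with its cap visible above the rim in both cameras. I left the three yellow look-alikes alone.
- **Dish:** it lies about 2 mm or less from the stage centre, as measured just after I placed it. It was not in the last close-up. In the final frames the scene camera's detector still found it on the stage, and the top camera's detector missed it.
- **Carton:** it lies flat inside the tray, at 60° against the tray's 59°, about 2–3 mm off centre.
- **Heating block:** it lies in the well at the well's own angle (75.8°). It is about 3 mm off centre in x, with clear floor visible on all sides. The wrist force fell from 4.2 N to 0.8 N as it reached the well floor.
- **Jar and beaker:** both are still at the positions first measured.

Checks that disagreed:
- **Carton angle:** the carton lay only about 5° from the block's direction, not a quarter turn as the text says. I used the measured angles.
- **Lowering the block:** the last few millimetres of small downward steps registered unevenly in the readings. This caused the small x offset.
- **Detector heights:** the networks' 3-D points are centres of the visible surface and differ by up to about 18 mm between cameras. I relied on outlines projected at known heights instead.

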